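# Restack two boards the right way round on a drying stand, with spacer sticks between

## Robot

A 6-joint arm with a two-finger parallel gripper is mounted at the origin on a cart in front of the work surface, level with it; the furniture and walls round the work are solid. World frame = base frame: x ahead of the robot, y to its left, z up, the work surface at z = 0. Lengths are in m, angles in degrees, forces in N, time in s.
With the tool pointing down it reaches from about 0.375 to 0.925 m from the base axis. Payload 5.7 kg.
Tool frame: the origin (TCP) lies where the fingers leave the gripper's body, on its centre line; the fingertips stand 73 mm ahead of it and the grasp point (between the pads) lies 54 mm ahead of it; z points along the fingers, y is the line along which they close (so a half turn about z gives the same grasp; the last joint's range is limited). The gripper opens to 85 mm and grips with 20 to 120 N. Pads are 22 mm wide; open, the fingers measure 114 mm over their backs; the gripper's body (76 mm by 85 mm) begins 54 mm behind the grasp point. The pads swing forward as they close: fully open they stand 13 mm farther back than shut.
Start: joints at [-82.053, 20.558, 86.54, -0, 72.909, -6.595], TCP at [0.151, -0.581, 0.304] pointing down, gripper open.
Joint ranges: [-170.27, 170.27], [-57.76, 135], [12.27, 136.19], [-55.21, 235.2], [11.17, 155.16], [-170.74, 170.74]. Speed limits (degrees/s): [136.94, 136.94, 180, 180, 180, 180].

## Interface

Orientations are given as a 3x3 rotation matrix whose columns are the frame's x, y, z axes.
In Python, from workcell import readout, snapshot, job, models gives the robot as it stands.
- The arm moves only by the tool step_arm, never from a script. Its argument "motion" is a list of rows, each a list of 7 numbers: the opening, from -1 (shut) to 1 (fully open), then the shift along the tool's x, y, z as a fraction of full scale, then the turn, a rotation vector about the tool's x, y, z as a fraction of full scale. In form: [[grip, tx, ty, tz, ax, ay, az], ...]. A call has 1 to 10 rows; each row shifts and turns the commanded pose from where the row before left it, along the tool's axes as they then stand; what a row does not reach is not made up. Full scale, the value 1, is 0.3 m for a shift and 180 degrees for a turn. A row lasts 1/12 s, in which the tool goes at most 41.7 mm and 7.16 degrees, less where a joint would pass 70% of its speed; a pose out of reach is approached as far as the arm can. A call with a number of a shift or a turn outside -1 to 1 is refused whole. A call with a gripper value outside its range is refused whole. The fingers move at their own pace and stop on an object; "grip_force" is the grip in N (left out, the last holds). Time passes only in rows, so rows that do not move let the fingers close. It gives the time, the measured TCP pose, the force, the opening and the grip force at its end, in the units of the state.
- readout.observe(): the state, without advancing time (a new reading comes with each control period).
- snapshot(name): name is "scene" or "top" or "wrist"; returns a dict with "frame" (400x640x3 uint8, red, green, blue), "range_z" (400x640 float32, m along the optical axis (not along the pixel's ray), 0 where there is no reading), "camera_matrix" (3x3 intrinsics, pixels), "rvec" (rotation vector, rad) and "tvec" (3), from world to camera coordinates, as OpenCV has them. Camera axes: x right, y down, z forward; pixel columns grow to the right and rows downward; lengths in m; the calibration is good to about 2 mm. A picture is of the moment at which its call begins.
- job.hand_in(): hands the job in; it is judged then, once.
Trained networks look in a picture, given as the dict that the camera call returned (one of the last four; its "shot" number tells which), for a name from the list of things; names that differ only in an ending like _2 or _b are one class to them, and where a whole thing is asked for, a point or a joint stands for the part that bears it (a point fixed in the world has none). Each returns a list of dicts, best first, with "conf" (0 to 1); they miss things now and then, are a little off and sometimes report something else, mostly with a low value. They report only what shows in the picture. A call takes as long as a camera call. They do not tell look-alikes from the thing itself.
- models.silhouettes(picture, name): "mask" (400x640 bool, what is visible of it) and "bbox" ([left, top, width, height] in pixels, round what is visible of it).
The state is a dict: "time_s": time; "joint_positions": joint angles; "dq": joint speeds; "tau": joint torques, N m; "eef_pos": TCP position; "tool_rot": TCP orientation; "contact_force": force on the tool from outside, world axes, zero at the start; "ft_torque": the same for the moment, N m; "gripper_width": opening from 0.0 (shut) to 1.0 (fully open); "grip_force": force on a finger pad.
Only numpy, scipy, OpenCV 4.12 (cv2) and the standard library are available. Lean on these libraries where they do the work, as an engineer would, in place of code of your own. Each camera call takes 0.05 s, during which the arm holds its last target. There are 200 camera calls.

## Task

The two boards on the drying stand are the wrong way round and lie face on face: the short one is at the bottom with the long one across it. Swap them (the empty ply sheet is free for setting things down on the way): lay the long board centred on the two bearers between the four dowels, lay the two spacer sticks squarely across it, one straight above each bearer, then lay the short board centred on the sticks, flat and in line with the long one. Leave the hardwood block and the sanding block where they are.

Things in the scene. Friction and masses are not known exactly. Their poses are not given: they have to be found in the camera images.
- drying_stand: Fixed wooden drying stand, 128 x 236 mm. Origin: centre of its footprint; boards lie along its y. Two bearers (128 mm along x, 24 mm wide) at y = +-65 mm, tops 32 mm above the bench, on two runners (16 mm high) at x = +-44 mm. Four upright dowels, 12 mm thick, at x = +-44, y = +-95 mm, 94 mm high over the bench: a board has 76 mm between them.
- ply_sheet: Fixed bare sheet of plywood lying flat on the bench, 250 mm along its x, 290 mm along its y, 6 mm thick. Origin: centre of its underside. Empty at the start: the free place to set things down; both boards fit on it side by side, along its y.
- long_board: Loose planed board of light wood, the longer of the two: 56 mm wide (x), 270 mm long (y), 18 mm thick (z). Origin: centre of its underside. At the start it lies level across the short board, its underside 50 mm above the bench. About 0.17 kg.
- short_board: Loose planed board of light wood, the shorter of the two: 56 mm wide (x), 210 mm long (y), 18 mm thick (z). Origin: centre of its underside. At the start it lies on the bearers of the stand, under the long board. About 0.13 kg.
- stick_a: Loose spacer stick of dark wood, 18 mm wide (x), 110 mm long (y), 14 mm thick (z), lying on the bench. Origin: centre of its underside. Same as the other stick; either may go over either bearer.
- stick_b: The other spacer stick: 18 mm wide (x), 110 mm long (y), 14 mm thick (z), lying on the bench. Origin: centre of its underside.
- offcut_block: Bystander: hardwood block 50 x 85 x 40 mm between the mallet at the front and the sticks. Origin: centre of its underside. Leave it alone.
- sanding_block: Bystander: wooden sanding block with a brown abrasive face below, 64 x 110 x 35 mm, at the left of the bench. Origin: centre of its underside. Leave it alone.
Things that resemble listed ones, but are neither listed nor needed, are in the scene too. What is shaped like the stick_a but yellow is not meant.

How it is judged:
By the outcome, as a careful person would: the job done as asked, in the order asked, and still so for the second after the job is handed in, with the robot touching nothing.
It also fails if it takes over 141 s, if anything falls off the work surface, if the arm or the gripper's body presses on something with over 40 N, if the wrist force passes 120 N, or if a joint passes its speed limit or range.

## Working session

There is one attempt and no reset: what is moved stays moved. The work goes in short steps, Python scripts to look and compute and a tool call to move; the robot and the scene stay as the last step left them, time stands still between calls to the robot, and variables do not carry over. Pictures are saved under pics/ and viewed, at most 14 in all, crops included, and the job is handed in when it is done.

Besides the shell and the picture viewer there is one more tool, called after ">>>" by a JSON object that holds its "name" and its "arguments", one argument or row to a line. step_arm: Moves the arm, as the interface text tells. Shift numbers are shares of 0.3 m and turn numbers shares of 180 degrees, none past 1 either way. Its arguments: {"type":"object","properties":{"motion":{"type":"array"},"grip_force":{"type":"number"}},"required":["motion"]}

```bash
mkdir -p pics
cat > h.py <<'E'
import numpy as np, cv2
from workcell import readout, snapshot, job, models
def save(p,n): cv2.imwrite('pics/'+n,p['frame'][:,:,::-1])
def cloud(p):
    K=p['camera_matrix'];R=cv2.Rodrigues(np.array(p['rvec'],float))[0];t=np.array(p['tvec'],float).ravel()
    v,u=np.mgrid[0:400,0:640];z=p['range_z'].astype(float)
    c=np.stack([(u-K[0,2])/K[0,0]*z,(v-K[1,2])/K[1,1]*z,z],-1)
    w=(c-t)@R; w[z==0]=np.nan
    return w
E
python3 - <<'E'
from h import *
s=readout.observe();print(s)
for n in('top','scene'):
    p=snapshot(n);save(p,n+'0.png');w=cloud(p)
    np.savez(n+'0.npz',w=w,f=p['frame'])
    for name in['drying_stand','ply_sheet','long_board','short_board','stick_a','offcut_block','sanding_block']:
        for d in models.silhouettes(p,name):
            m=d['mask'];q=w[m];q=q[~np.isnan(q[:,0])]
            if len(q)<10: continue
            zt=np.percentile(q[:,2],80);qq=q[abs(q[:,2]-zt)<.006]
            r=cv2.minAreaRect((qq[:,:2]*1000).astype(np.float32))
            print(n,name,round(d['conf'],2),d['bbox'],m.sum(),'zt',round(zt,3),np.round(r[0],1),np.round(r[1],1),round(r[2],1),p['frame'][m].mean(0).round())
E
```

```text
{'time_s': 0.0, 'joint_positions': array([-8.20528912e+01,  2.05980719e+01,  8.66015164e+01,  3.18282321e-04,
        7.29080461e+01, -6.59334294e+00]), 'dq': array([-0.1335415 ,  0.02442813,  0.06528958, -0.11298627, -0.03570851,
       -0.04091301]), 'tau': array([-2.62704059e-03, -5.27631354e+01, -2.78624511e+01, -7.07084746e-04,
        1.27914888e-02,  3.01445397e-06]), 'eef_pos': array([ 0.15056743, -0.58021439,  0.30303524]), 'tool_rot': array([[ 9.67971066e-01,  2.51061646e-01, -2.54470723e-04],
       [ 2.51061678e-01, -9.67969302e-01,  1.86126570e-03],
       [ 2.20972583e-04, -1.86553920e-03, -9.99998235e-01]]), 'contact_force': array([0.11187846, 0.23785586, 0.5122347 ]), 'ft_torque': array([ 0.00194582, -0.03283821,  0.04836295]), 'grip_force': 0.0, 'gripper_width': 1.0008079668683905}
top drying_stand 0.7 [365.0, 175.3, 81.2, 50.0] 1128 zt 0.034 [ 560.4 -235.9] [128.5 199.3] 10.9 [96. 70. 47.]
top ply_sheet 0.91 [214.6, 150.1, 86.9, 96.3] 6902 zt 0.008 [576.8 235.5] [290.7 251.3] 8.3 [158. 127.  89.]
top long_board 0.89 [388.0, 152.7, 28.5, 86.8] 1522 zt 0.07 [ 567.5 -2
[... 1004 characters left out ...]
8.4 202.5] 11.1 [84. 60. 39.]
scene short_board 0.92 [331.6, 140.1, 24.5, 33.8] 355 zt 0.053 [ 554.9 -242.4] [ 56.9 216.2] 7.8 [168. 139.  97.]
scene stick_a 0.52 [274.2, 186.9, 31.5, 12.2] 158 zt 0.017 [666.7  20.8] [110.7  26.1] 6.8 [87. 53. 34.]
scene offcut_block 0.65 [348.3, 191.0, 20.9, 22.1] 354 zt 0.042 [416.7 -46.7] [52.1 85.6] 1.6 [117.  88.  60.]
scene offcut_block 0.22 [305.8, 143.0, 70.1, 24.1] 855 zt 0.07 [ 567.8 -222.6] [270.9  68.2] 4.2 [173. 143. 101.]
scene sanding_block 0.67 [329.3, 139.1, 25.8, 33.3] 376 zt 0.052 [ 556.5 -242.6] [ 56.8 217.6] 8.8 [169. 140.  97.]
scene sanding_block 0.51 [274.2, 186.5, 29.1, 12.8] 173 zt 0.017 [667.9  21. ] [110.9  26.1] 6.8 [86. 54. 35.]
```

View pics/top0.png

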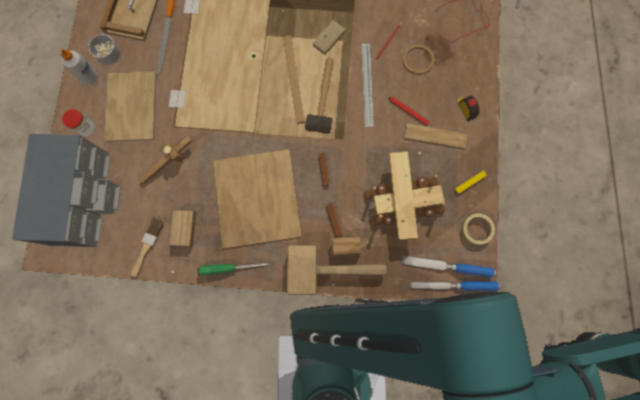

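View pics/scene0.png

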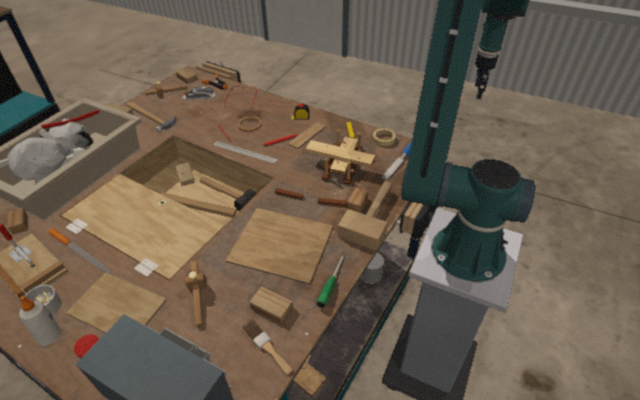

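The top view shows the stand at about (405,195), with the long board vertical and lying over the horizontal short one. The ply is at (258,198). One dark stick is at (323,170) and the other at (335,220), next to the offcut. The yellow stick at (470,182) is a decoy.

```bash
cat >> h.py <<'E'
def rect(q): 
    r=cv2.minAreaRect((q[:,:2]*1000).astype(np.float32)); return np.round(r[0],1),np.round(r[1],1),round(r[2],1)
def region(w,x0,x1,y0,y1,z0,z1):
    with np.errstate(invalid='ignore'):
        return (w[...,0]>x0)&(w[...,0]<x1)&(w[...,1]>y0)&(w[...,1]<y1)&(w[...,2]>z0)&(w[...,2]<z1)
def comps(w,m,minn=8):
    n,l=cv2.connectedComponents(m.astype(np.uint8))
    for i in range(1,n):
        k=l==i
        if k.sum()>=minn: yield k.sum(),w[k].mean(0).round(4),rect(w[k])
def plan(x,y,yaw,z,down=True):
    """yaw (deg): world heading of tool y (mod 180). prints turn and tool-frame shift as fractions"""
    from scipy.spatial.transform import Rotation as Ro
    s=readout.observe();R=s['tool_rot'];c=s['eef_pos']
    best=None
    for k in(0,180):
        a=np.radians(yaw+k);yt=np.array([np.cos(a),np.sin(a),0]);zt=np.array([0,0,-1.]);T=np.stack([np.cross(yt,zt),yt,zt],1)
        rv=Ro.from_matrix(R.T@T).as_rotvec(degrees=True)
        q6=s['joint_positions'][5]
        print('turn deg',rv.round(2),'frac',(rv/180).round(4),'shift frac (after turn)',((T.T@(np.array([x,y,z])-c))/.3).round(4))
    print('j',s['joint_positions'].round(1),'F',s['contact_force'].round(1),'grip',round(s['grip_force'],1),round(s['gripper_width'],3),'t',round(s['time_s'],1),c.round(4))
E
python3 - <<'E'
from h import *
for n in('top','scene'):
    d=np.load(n+'0.npz');w=d['w'];f=d['f'].astype(int)
    print(n,'dowels',*comps(w,region(w,.4,.75,-.4,-.08,.082,.105),3),sep='\n ')
    print('bearer',*comps(w,region(w,.4,.75,-.4,-.08,.028,.036)),sep='\n ')
    print('long',*comps(w,region(w,.4,.75,-.4,-.08,.062,.078),60),sep='\n ')
    print('sticks',*comps(w,region(w,.43,.75,-.12,.09,.009,.022),30),sep='\n ')
plan(.5605,-.235,90,.304)
E
```

```text
top
 dowels
 (np.int64(14), array([ 0.6201, -0.3209,  0.0907]), (array([ 620.7, -321. ]), array([7.1, 9.9]), 78.7))
 (np.int64(14), array([ 0.5861, -0.1354,  0.0906]), (array([ 586.7, -135.5]), array([ 8.1, 12.4]), 41.5))
 (np.int64(14), array([ 0.5336, -0.3371,  0.0916]), (array([ 533.9, -337.3]), array([9.1, 7.7]), 86.3))
 (np.int64(14), array([ 0.4988, -0.1509,  0.0914]), (array([ 498.7, -151.5]), array([ 8.1, 10.2]), 5.6))
bearer
 (np.int64(71), array([ 0.616 , -0.2913,  0.0319]), (array([ 617.1, -291.7]), array([37.5, 24.4]), 13.1))
 (np.int64(65), array([ 0.5948, -0.1636,  0.0317]), (array([ 594.7, -163.8]), array([33.4, 23.8]), 7.5))
 (np.int64(69), array([ 0.525 , -0.3086,  0.0315]), (array([ 524.8, -308.8]), array([31.1, 23.3]), 6.8))
 (np.int64(70), array([ 0.5027, -0.181 ,  0.0318]), (array([ 503. , -181.2]), array([34.4, 25. ]), 9.4))
long
 (np.int64(1560), array([ 0.5675, -0.225 ,  0.0679]), (array([ 569.7, -225.1]), array([270.2,  57.7]), 4.2))
sticks
 (np.int64(172), array([0.6657, 0.0163, 0.0137]), (array([667.9,  16.5]), array([110.1,  17.8]), 7.7))
 (np.int64(185), 
[... 967 characters left out ...]
t64(679), array([ 0.5649, -0.2204,  0.0683]), (array([ 568. , -222.7]), array([271. ,  68.6]), 3.6))
sticks
 (np.int64(118), array([0.6669, 0.0205, 0.0149]), (array([667.7,  19.8]), array([112.1,  26.8]), 5.2))
 (np.int64(128), array([ 0.4965, -0.0106,  0.0139]), (array([494.6, -11.2]), array([119. ,  30.1]), 11.4))
turn deg [-0.0000e+00 -1.0000e-02 -1.6546e+02] frac [-0.     -0.     -0.9192] shift frac (after turn) [-1.3662e+00  1.1525e+00 -4.0000e-04]
turn deg [-1.000e-02  0.000e+00  1.454e+01] frac [-0.      0.      0.0808] shift frac (after turn) [ 1.3662e+00 -1.1525e+00 -4.0000e-04]
j [-82.1  20.6  86.5  -0.   72.9  -6.6] F [-0.6  0.2 -0.3] grip 0.0 1.003 t 0.8 [ 0.1506 -0.5807  0.3039]
```

```bash
python3 -c "
from h import *
plan(.5685,-.2252,94,.25)"
```

```text
turn deg [-0.0000e+00 -1.0000e-02 -1.6946e+02] frac [-0.     -0.     -0.9414] shift frac (after turn) [-1.4721  1.0851  0.1796]
turn deg [-1.000e-02  0.000e+00  1.054e+01] frac [-0.      0.      0.0586] shift frac (after turn) [ 1.4721 -1.0851  0.1796]
j [-82.1  20.6  86.5  -0.   72.9  -6.6] F [-0.6  0.2 -0.3] grip 0.0 1.003 t 0.8 [ 0.1506 -0.5807  0.3039]
```

>>> {"name": "step_arm", "arguments": {
  "motion": [
    [1, 0, 0, 0, 0, 0, 0.0293],
    [1, 0, 0, 0, 0, 0, 0.0293],
    [1, 0.085, -0.06, 0.01, 0, 0, 0],
    [1, 0.085, -0.06, 0.01, 0, 0, 0],
    [1, 0.085, -0.06, 0.01, 0, 0, 0],
    [1, 0.085, -0.06, 0.01, 0, 0, 0],
    [1, 0.085, -0.06, 0.01, 0, 0, 0],
    [1, 0.085, -0.06, 0.01, 0, 0, 0],
    [1, 0.085, -0.06, 0.01, 0, 0, 0],
    [1, 0.085, -0.06, 0.01, 0, 0, 0]
  ],
  "grip_force": 50
}}

```text
time_s: 1.63
eef_pos: [0.3451, -0.4219, 0.2799]
tool_rot: [[0.998, 0.07, 0.0], [0.07, -0.998, -0.0], [0.0, 0.0, -1.0]]
contact_force: [-0.2, -0.4, 0.1]
gripper_width: 0.999
grip_force: 0.0
```

>>> {"name": "step_arm", "arguments": {
  "motion": [
    [1, 0.079, -0.0605, 0.01, 0, 0, 0],
    [1, 0.079, -0.0605, 0.01, 0, 0, 0],
    [1, 0.079, -0.0605, 0.01, 0, 0, 0],
    [1, 0.079, -0.0605, 0.01, 0, 0, 0],
    [1, 0.079, -0.0605, 0.01, 0, 0, 0],
    [1, 0.079, -0.0605, 0.01, 0, 0, 0],
    [1, 0.079, -0.0605, 0.01, 0, 0, 0],
    [1, 0.079, -0.0605, 0.01, 0, 0, 0],
    [1, 0.079, -0.0605, 0.01, 0, 0, 0],
    [1, 0.079, -0.0605, 0.01, 0, 0, 0]
  ]
}}

```text
time_s: 2.47
eef_pos: [0.569, -0.2242, 0.2499]
tool_rot: [[0.998, 0.07, 0.0], [0.07, -0.998, -0.0], [0.0, 0.0, -1.0]]
contact_force: [0.3, -0.4, 0.2]
gripper_width: 1.0
grip_force: 0.0
```

Run:
```python
from h import *
p=snapshot('wrist');save(p,'w1.png');w=cloud(p);f=p['frame']
print('long',*comps(w,region(w,.4,.75,-.4,-.08,.06,.078),60),sep='\n ')
print('dowels',*comps(w,region(w,.4,.75,-.4,-.08,.085,.105),3),sep='\n ')
print('short',*comps(w,region(w,.4,.75,-.4,-.08,.046,.055),60),sep='\n ')
plan(.5685,-.2252,94,.25)
```

```text
long
 (np.int64(18843), array([ 0.594 , -0.2227,  0.0682]), (array([ 571.6, -224.3]), array([270.2,  56.2]), 4.1))
 (np.int64(116), array([ 0.6243, -0.3165,  0.0692]), (array([ 624.2, -317.8]), array([ 6.1, 11.8]), 69.1))
 (np.int64(106), array([ 0.591 , -0.1378,  0.0693]), (array([ 590.3, -136.7]), array([11.7,  5.7]), 38.6))
 (np.int64(141), array([ 0.5398, -0.3338,  0.0694]), (array([ 539.1, -335.1]), array([ 6.5, 12. ]), 38.3))
 (np.int64(126), array([ 0.5058, -0.1525,  0.0692]), (array([ 504.9, -151.8]), array([11.8,  6.5]), 64.8))
dowels
 (np.int64(210), array([ 0.6236, -0.3189,  0.0917]), (array([ 623.5, -319.5]), array([ 9.1, 11.8]), 66.9))
 (np.int64(194), array([ 0.5895, -0.1358,  0.0917]), (array([ 588.4, -134.7]), array([10.8, 11.3]), 54.5))
 (np.int64(169), array([ 0.5384, -0.3351,  0.0911]), (array([ 538. , -335.6]), array([ 9.4, 11.1]), 36.3))
 (np.int64(47), array([ 0.504 , -0.1546,  0.0889]), (array([ 503.3, -154.4]), array([9.3, 3. ]), 12.7))
short
 (np.int64(5491), array([ 0.5706, -0.3013,  0.0501]), (array([ 569.3, -301. ]), array([56.4, 96.2]), 8.6))
 (np.int64(3113), array([ 0.5503, -0.1683,  0.0501]), (array([ 548.6, -169. ]), array([56.3, 57.7]), 8.6))
turn deg [   0.33   -0.2  -179.92] frac [ 0.0018 -0.0011 -0.9995] shift frac (after turn) [ 0.0147 -0.0136 -0.0019]
turn deg [-0.13 -0.21  0.08] frac [-0.0007 -0.0012  0.0004] shift frac (after turn) [-0.0147  0.0136 -0.0019]
j [-27.6  24.6  88.5   0.2  66.9  58.2] F [ 5.   2.3 -1. ] grip 0.0 1.0 t 2.5 [ 0.5726 -0.2208  0.2494]
```

View pics/w1.png

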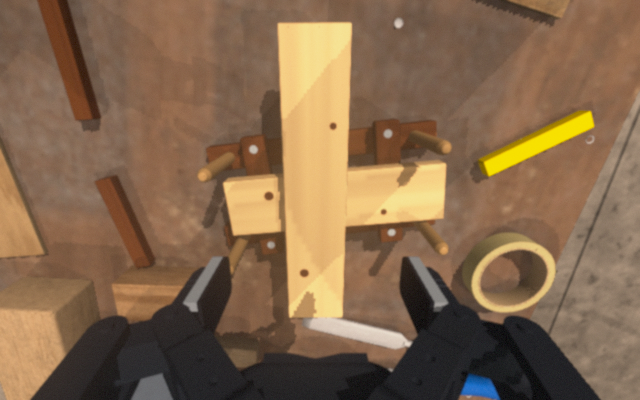

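The wrist view shows the long board (315,170) across the short board (335,200), with the four dowels clear and no obstruction for the fingers. The arm was still settling, so I'll measure again.

>>> {"name": "step_arm", "arguments": {
  "motion": [
    [1, 0, 0, 0, 0, 0, 0],
    [1, 0, 0, 0, 0, 0, 0],
    [1, 0, 0, 0, 0, 0, 0],
    [1, 0, 0, 0, 0, 0, 0]
  ]
}}

```text
time_s: 2.85
eef_pos: [0.5671, -0.2262, 0.25]
tool_rot: [[0.998, 0.068, -0.0], [0.068, -0.998, -0.0], [-0.0, 0.0, -1.0]]
contact_force: [0.2, 0.3, -0.4]
gripper_width: 1.001
grip_force: 0.0
```

Run:
```python
from h import *
p=snapshot('wrist');w=cloud(p)
print('long',*comps(w,region(w,.4,.75,-.4,-.08,.062,.078),600),sep='\n ')
print('dowels',*comps(w,region(w,.4,.75,-.4,-.08,.09,.105),3),sep='\n ')
print('bearer',*comps(w,region(w,.4,.75,-.4,-.08,.028,.036),100),sep='\n ')
print('short',*comps(w,region(w,.4,.75,-.4,-.08,.046,.055),600),sep='\n ')
m=region(w,.4,.75,-.4,-.08,.046,.054);print(rect(w[m]))
plan(.5685,-.2252,94,.127)
```

```text
long
 (np.int64(18947), array([ 0.5941, -0.2227,  0.0682]), (array([ 571.8, -224.3]), array([269.8,  56.2]), 4.2))
dowels
 (np.int64(155), array([ 0.6233, -0.3196,  0.0929]), (array([ 623.5, -319.8]), array([ 9.7, 10.7]), 62.2))
 (np.int64(145), array([ 0.5891, -0.1353,  0.093 ]), (array([ 588.9, -135.1]), array([10.7,  9.2]), 29.9))
 (np.int64(115), array([ 0.5377, -0.3358,  0.0928]), (array([ 537.3, -336.4]), array([ 9.1, 10.3]), 44.3))
 (np.int64(4), array([ 0.5028, -0.1558,  0.0904]), (array([ 502.6, -155.9]), array([0.2, 3.1]), 88.7))
bearer
 (np.int64(1118), array([ 0.617 , -0.291 ,  0.0321]), (array([ 616.7, -291.6]), array([42.1, 24.6]), 10.2))
 (np.int64(986), array([ 0.5949, -0.1641,  0.0321]), (array([ 594.8, -163.3]), array([38.4, 29.1]), 7.4))
 (np.int64(426), array([ 0.5233, -0.3083,  0.032 ]), (array([ 523.2, -308.5]), array([23. , 23.5]), 9.1))
 (np.int64(474), array([ 0.5015, -0.1814,  0.032 ]), (array([ 500.8, -181.1]), array([26.4, 23.9]), 10.4))
short
 (np.int64(5523), array([ 0.5706, -0.3012,  0.0501]), (array([ 569.1, -300.8]), array([56.9, 96.7]), 9.0))
 (np.int64(3115), array([ 0.5503, -0.1683,  0.0501]), (array([ 548.5, -169.1]), array([56.1, 58.3]), 9.1))
(array([ 565.2, -242.7]), array([ 97. , 213.4]), 10.6)
turn deg [ 1.0000e-02 -1.0000e-02  1.7991e+02] frac [ 1.000e-04 -1.000e-04  9.995e-01] shift frac (after turn) [-0.0048  0.0032  0.4103]
turn deg [ 0.01  0.01 -0.09] frac [ 0.      0.     -0.0005] shift frac (after turn) [ 0.0048 -0.0032  0.4103]
j [-28.2  24.3  88.7  -0.   66.9  57.9] F [-0.2 -0.3  0.5] grip 0.0 1.004 t 2.9 [ 0.5671 -0.2262  0.2501]
```

>>> {"name": "step_arm", "arguments": {
  "motion": [
    [1, 0.0115, -0.005, 0.07, 0, 0, 0],
    [1, 0, 0, 0.1, 0, 0, 0],
    [1, 0, 0, 0.1, 0, 0, 0],
    [1, 0, 0, 0.08, 0, 0, 0],
    [1, 0, 0, 0.04, 0, 0, 0],
    [1, 0, 0, 0.0236, 0, 0, 0],
    [1, 0, 0, 0, 0, 0, 0],
    [1, 0, 0, 0, 0, 0, 0],
    [0, 0, 0, 0, 0, 0, 0],
    [0, 0, 0, 0, 0, 0, 0]
  ],
  "grip_force": 50
}}

```text
time_s: 3.73
eef_pos: [0.5722, -0.2241, 0.1274]
tool_rot: [[0.998, 0.07, 0.003], [0.07, -0.998, -0.001], [0.002, 0.001, -1.0]]
contact_force: [-0.7, 0.9, -0.2]
gripper_width: 0.752
grip_force: 0.0
```

>>> {"name": "step_arm", "arguments": {
  "motion": [
    [-1, 0, 0, 0, 0, 0, 0],
    [-1, 0, 0, 0, 0, 0, 0],
    [-1, 0, 0, 0, 0, 0, 0],
    [-1, 0, 0, 0, 0, 0, 0],
    [-1, 0, 0, 0, 0, 0, 0],
    [-1, 0, 0, 0, 0, 0, 0]
  ]
}}

```text
time_s: 4.23
eef_pos: [0.5722, -0.224, 0.1276]
tool_rot: [[0.998, 0.07, 0.003], [0.07, -0.998, -0.001], [0.002, 0.002, -1.0]]
contact_force: [-0.5, 0.0, 6.7]
gripper_width: 0.635
grip_force: 52.8
```

>>> {"name": "step_arm", "arguments": {
  "motion": [
    [-1, 0, 0, -0.01, 0, 0, 0],
    [-1, 0, 0, -0.03, 0, 0, 0],
    [-1, 0, 0, -0.05, 0, 0, 0],
    [-1, 0, 0, -0.06, 0, 0, 0],
    [-1, 0, 0, -0.06, 0, 0, 0],
    [-1, 0, 0, -0.05, 0, 0, 0],
    [-1, 0, 0, -0.03, 0, 0, 0],
    [-1, 0, 0, -0.01, 0, 0, 0],
    [-1, 0, 0, 0, 0, 0, 0],
    [-1, 0, 0, 0, 0, 0, 0]
  ]
}}

```text
time_s: 5.07
eef_pos: [0.5709, -0.2234, 0.2154]
tool_rot: [[0.998, 0.07, -0.001], [0.07, -0.998, 0.001], [-0.001, -0.001, -1.0]]
contact_force: [0.7, 1.2, -1.8]
gripper_width: 0.642
grip_force: 53.2
```

Run:
```python
from h import *
p=snapshot('top');w=cloud(p);save(p,'t2.png')
print('short',*comps(w,region(w,.4,.75,-.4,-.08,.046,.055),20),sep='\n ')
print('long',*comps(w,region(w,.4,.8,-.4,-.08,.13,.19),20),sep='\n ')
plan(.5676,.300,98.3,.22)
```

```text
short
 (np.int64(232), array([ 0.5711, -0.3038,  0.05  ]), (array([ 578.9, -301.1]), array([53.5, 70.9]), 65.4))
long
 (np.int64(114), array([ 0.6805, -0.1976,  0.1542]), (array([ 675.5, -194.3]), array([24.4, 59. ]), 74.5))
 (np.int64(112), array([ 0.5533, -0.2321,  0.1559]), (array([ 555.6, -229.2]), array([64.2, 22.4]), 67.3))
turn deg [1.3000e-01 1.0000e-01 1.7569e+02] frac [7.000e-04 5.000e-04 9.761e-01] shift frac (after turn) [-0.2418  1.7274 -0.017 ]
turn deg [-0.06  0.08 -4.31] frac [-0.0003  0.0005 -0.0239] shift frac (after turn) [ 0.2418 -1.7274 -0.017 ]
j [-27.8  26.7  90.4   0.   63.   58.2] F [ 0.8  0.2 -1.4] grip 53.2 0.637 t 5.1 [ 0.5706 -0.2233  0.2149]
```

View pics/t2.png

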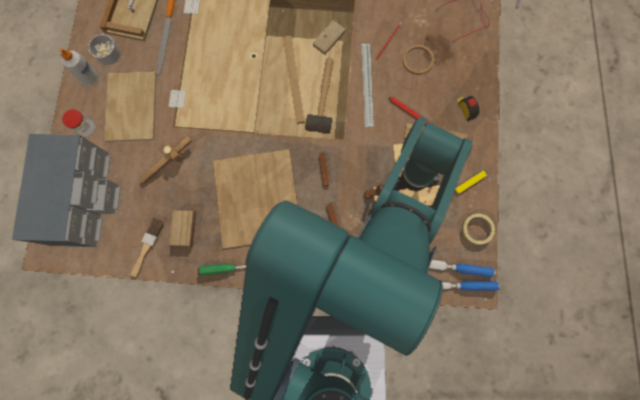

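The top view shows the board lifted under the arm at about (430,150) and the ply at (256,198) empty. Next I carry it to the ply.

>>> {"name": "step_arm", "arguments": {
  "motion": [
    [-1, 0.0134, -0.05, -0.017, 0, 0, -0.0239],
    [-1, 0.0134, -0.09, 0, 0, 0, 0],
    [-1, 0.0134, -0.1, 0, 0, 0, 0],
    [-1, 0.0134, -0.1, 0, 0, 0, 0],
    [-1, 0.0134, -0.1, 0, 0, 0, 0],
    [-1, 0.0134, -0.1, 0, 0, 0, 0],
    [-1, 0.0134, -0.1, 0, 0, 0, 0],
    [-1, 0.0134, -0.1, 0, 0, 0, 0],
    [-1, 0.0134, -0.1, 0, 0, 0, 0],
    [-1, 0.0134, -0.1, 0, 0, 0, 0]
  ]
}}

```text
time_s: 5.95
eef_pos: [0.5706, 0.0625, 0.2198]
tool_rot: [[0.99, 0.144, -0.002], [0.144, -0.99, 0.0], [-0.002, -0.0, -1.0]]
contact_force: [0.1, -0.5, -1.4]
gripper_width: 0.64
grip_force: 53.2
```

>>> {"name": "step_arm", "arguments": {
  "motion": [
    [-1, 0.0134, -0.1, 0, 0, 0, 0],
    [-1, 0.0134, -0.1, 0, 0, 0, 0],
    [-1, 0.0134, -0.1, 0, 0, 0, 0],
    [-1, 0.0134, -0.1, 0, 0, 0, 0],
    [-1, 0.0134, -0.1, 0, 0, 0, 0],
    [-1, 0.0134, -0.1, 0, 0, 0, 0],
    [-1, 0.0134, -0.1, 0, 0, 0, 0],
    [-1, 0.0134, -0.06, 0, 0, 0, 0],
    [-1, 0, -0.02, 0, 0, 0, 0],
    [-1, 0, 0, 0, 0, 0, 0]
  ]
}}

```text
time_s: 6.78
eef_pos: [0.5687, 0.2986, 0.2197]
tool_rot: [[0.989, 0.146, -0.002], [0.146, -0.989, -0.0], [-0.002, 0.0, -1.0]]
contact_force: [-0.9, 0.1, -1.2]
gripper_width: 0.641
grip_force: 53.3
```

>>> {"name": "step_arm", "arguments": {
  "motion": [
    [-1, 0, 0, 0.08, 0, 0, 0],
    [-1, 0, 0, 0.1, 0, 0, 0],
    [-1, 0, 0, 0.1, 0, 0, 0],
    [-1, 0, 0, 0.06, 0, 0, 0],
    [-1, 0, 0, 0.03, 0, 0, 0],
    [-1, 0, 0, 0, 0, 0, 0],
    [-1, 0, 0, 0, 0, 0, 0]
  ]
}}

```text
time_s: 7.37
eef_pos: [0.5697, 0.2964, 0.11]
tool_rot: [[0.99, 0.143, -0.001], [0.143, -0.99, -0.0], [-0.001, 0.0, -1.0]]
contact_force: [0.4, 0.0, -1.5]
gripper_width: 0.64
grip_force: 53.2
```

Run:
```python
from h import *
plan(.5676,.300,98.3,.0845)
```

```text
turn deg [ 7.0000e-02 -3.0000e-02  1.7995e+02] frac [ 4.000e-04 -1.000e-04  9.997e-01] shift frac (after turn) [0.0052 0.0129 0.0849]
turn deg [ 0.02  0.04 -0.05] frac [ 0.0001  0.0002 -0.0003] shift frac (after turn) [-0.0052 -0.0129  0.0849]
j [ 21.3  36.1  90.9  -0.   53.1 103.1] F [ 0.4  0.  -1.5] grip 53.2 0.64 t 7.4 [0.5697 0.2964 0.11  ]
```

Lower the board, release it, retreat, then head back over the stand with a yaw turn.

>>> {"name": "step_arm", "arguments": {
  "motion": [
    [-1, -0.005, -0.013, 0.03, 0, 0, 0],
    [-1, 0, 0, 0.03, 0, 0, 0],
    [-1, 0, 0, 0.015, 0, 0, 0],
    [-1, 0, 0, 0.009, 0, 0, 0],
    [-1, 0, 0, 0, 0, 0, 0],
    [-1, 0, 0, 0, 0, 0, 0]
  ]
}}

```text
time_s: 7.87
eef_pos: [0.5675, 0.301, 0.0847]
tool_rot: [[0.99, 0.144, -0.0], [0.144, -0.99, 0.0], [-0.0, -0.0, -1.0]]
contact_force: [0.7, 0.8, -1.0]
gripper_width: 0.637
grip_force: 53.3
```

>>> {"name": "step_arm", "arguments": {
  "motion": [
    [1, 0, 0, 0, 0, 0, 0],
    [1, 0, 0, 0, 0, 0, 0],
    [1, 0, 0, 0, 0, 0, 0],
    [1, 0, 0, 0, 0, 0, 0],
    [1, 0, 0, -0.04, 0, 0, 0],
    [1, 0, 0, -0.08, 0, 0, 0],
    [1, 0, 0, -0.1, 0, 0, 0],
    [1, 0, 0, -0.1, 0, 0, 0],
    [1, 0, 0, -0.1, 0, 0, 0],
    [1, 0, 0, -0.08, 0, 0, 0]
  ]
}}

```text
time_s: 8.7
eef_pos: [0.5679, 0.3011, 0.2384]
tool_rot: [[0.99, 0.144, 0.003], [0.144, -0.99, 0.001], [0.003, -0.001, -1.0]]
contact_force: [1.1, 0.5, 0.1]
gripper_width: 1.001
grip_force: 0.0
```

Run:
```python
from h import *
p=snapshot('top');w=cloud(p)
print('short',*comps(w,region(w,.4,.75,-.4,-.08,.046,.055),20),sep='\n ')
p=snapshot('wrist');w=cloud(p)
print('long',*comps(w,region(w,.35,.8,.1,.5,.018,.032),200),sep='\n ')
plan(.5585,-.2455,9,.22)
```

```text
short
 (np.int64(1054), array([ 0.5583, -0.2447,  0.05  ]), (array([ 558.3, -245.8]), array([ 56.6, 211. ]), 9.1))
long
 (np.int64(222), array([0.7038, 0.4845, 0.0251]), (array([704.1, 484.6]), array([ 2.2, 22. ]), 40.9))
 (np.int64(14318), array([0.5859, 0.303 , 0.0242]), (array([567.1, 300.2]), array([269.4,  56.2]), 8.4))
 (np.int64(834), array([0.505 , 0.4444, 0.0252]), (array([495.7, 440.8]), array([120.1,  55. ]), 28.7))
 (np.int64(1160), array([0.361 , 0.3455, 0.025 ]), (array([359.4, 346.1]), array([ 18.8, 102. ]), 1.2))
turn deg [  0.33  -0.55 -90.7 ] frac [ 0.0018 -0.0031 -0.5039] shift frac (after turn) [-1.7966 -0.3236  0.0702]
turn deg [-0.55 -0.33 89.3 ] frac [-0.0031 -0.0018  0.4961] shift frac (after turn) [1.7966 0.3236 0.0702]
j [ 21.8  27.3  85.1   0.   67.1 103.5] F [ 0.5 -0.1  1. ] grip 0.0 1.004 t 8.8 [0.5701 0.302  0.2411]
```

>>> {"name": "step_arm", "arguments": {
  "motion": [
    [1, 0, 0, 0, 0, 0, -0.036],
    [1, 0, 0, 0, 0, 0, -0.036],
    [1, 0, 0, 0, 0, 0, -0.036],
    [1, 0, 0, 0, 0, 0, -0.036],
    [1, 0, 0, 0, 0, 0, -0.036],
    [1, 0, 0, 0, 0, 0, -0.036],
    [1, 0, 0, 0, 0, 0, -0.036],
    [1, 0, 0, 0, 0, 0, -0.036],
    [1, 0, 0, 0, 0, 0, -0.036],
    [1, 0, 0, 0, 0, 0, -0.036]
  ]
}}

```text
time_s: 9.63
eef_pos: [0.567, 0.3007, 0.2346]
tool_rot: [[0.285, 0.958, -0.001], [0.958, -0.285, -0.0], [-0.0, -0.001, -1.0]]
contact_force: [-0.5, 0.1, 0.0]
gripper_width: 1.001
grip_force: 0.0
```

>>> {"name": "step_arm", "arguments": {
  "motion": [
    [1, 0, 0, 0, 0, 0, -0.036],
    [1, 0, 0, 0, 0, 0, -0.036],
    [1, 0, 0, 0, 0, 0, -0.036],
    [1, 0, 0, 0, 0, 0, -0.036],
    [1, -0.07, -0.018, 0, 0, 0, 0],
    [1, -0.1, -0.018, 0, 0, 0, 0],
    [1, -0.1, -0.018, 0, 0, 0, 0],
    [1, -0.1, -0.018, 0, 0, 0, 0],
    [1, -0.1, -0.018, 0, 0, 0, 0],
    [1, -0.1, -0.018, 0, 0, 0, 0]
  ]
}}

```text
time_s: 10.47
eef_pos: [0.5616, 0.1256, 0.2347]
tool_rot: [[-0.157, 0.988, -0.001], [0.988, 0.157, 0.0], [0.0, -0.001, -1.0]]
contact_force: [0.2, -0.4, -0.2]
gripper_width: 1.004
grip_force: 0.0
```

>>> {"name": "step_arm", "arguments": {
  "motion": [
    [1, -0.1, -0.018, 0, 0, 0, 0],
    [1, -0.1, -0.018, 0, 0, 0, 0],
    [1, -0.1, -0.018, 0, 0, 0, 0],
    [1, -0.1, -0.018, 0, 0, 0, 0],
    [1, -0.1, -0.018, 0, 0, 0, 0],
    [1, -0.1, -0.018, 0, 0, 0, 0],
    [1, -0.1, -0.018, 0, 0, 0, 0],
    [1, -0.1, -0.018, 0, 0, 0, 0],
    [1, -0.1, -0.018, 0.01, 0, 0, 0],
    [1, -0.1, -0.018, 0.01, 0, 0, 0]
  ]
}}

```text
time_s: 11.3
eef_pos: [0.5555, -0.1792, 0.2289]
tool_rot: [[-0.157, 0.988, 0.0], [0.988, 0.157, 0.0], [0.0, 0.0, -1.0]]
contact_force: [0.8, 0.4, -0.4]
gripper_width: 0.999
grip_force: 0.0
```

>>> {"name": "step_arm", "arguments": {
  "motion": [
    [1, -0.1, -0.018, 0.02, 0, 0, 0],
    [1, -0.08, -0.018, 0.03, 0, 0, 0],
    [1, -0.05, 0, 0, 0, 0, 0],
    [1, 0, 0, 0, 0, 0, 0],
    [1, 0, 0, 0, 0, 0, 0],
    [1, 0, 0, 0, 0, 0, 0]
  ]
}}

```text
time_s: 11.8
eef_pos: [0.5561, -0.2465, 0.214]
tool_rot: [[-0.157, 0.988, -0.0], [0.988, 0.157, 0.001], [0.001, -0.0, -1.0]]
contact_force: [0.6, 0.5, 0.5]
gripper_width: 1.0
grip_force: 0.0
```

Run:
```python
from h import *
p=snapshot('wrist');w=cloud(p);save(p,'w3.png')
print('short',*comps(w,region(w,.4,.75,-.4,-.08,.046,.055),600),sep='\n ')
print('dowels',*comps(w,region(w,.4,.75,-.4,-.08,.09,.105),3),sep='\n ')
print('bearer',*comps(w,region(w,.4,.75,-.4,-.08,.028,.036),100),sep='\n ')
plan(.559,-.2453,9,.098)
```

```text
short
 (np.int64(16389), array([ 0.5576, -0.2297,  0.0502]), (array([ 559.9, -244.2]), array([ 56.2, 210.1]), 9.0))
dowels
 (np.int64(296), array([ 0.5872, -0.1341,  0.093 ]), (array([ 587.8, -133.9]), array([11.1, 10.6]), 83.8))
 (np.int64(288), array([ 0.502 , -0.1501,  0.093 ]), (array([ 501.5, -149.8]), array([10.7, 10.9]), 6.2))
 (np.int64(126), array([ 0.6218, -0.3187,  0.0929]), (array([ 622.4, -319.3]), array([9.5, 9.1]), 65.9))
 (np.int64(128), array([ 0.5364, -0.3345,  0.0929]), (array([ 536.2, -334.8]), array([9.7, 9.1]), 7.0))
bearer
 (np.int64(1329), array([ 0.5952, -0.1626,  0.0322]), (array([ 595.5, -162.7]), array([35.8, 23.9]), 11.0))
 (np.int64(1185), array([ 0.5034, -0.1796,  0.0321]), (array([ 503.3, -179.9]), array([32.7, 23.9]), 10.6))
 (np.int64(957), array([ 0.6172, -0.2893,  0.032 ]), (array([ 617.7, -290.4]), array([39.4, 24.5]), 9.9))
 (np.int64(699), array([ 0.5253, -0.3063,  0.032 ]), (array([ 525.2, -307.2]), array([28.9, 24. ]), 10.0))
turn deg [-0.   -0.05  0.07] frac [-0.     -0.0003  0.0004] shift frac (after turn) [0.0015 0.0099 0.3867]
turn deg [ 7.0000e-02 -0.0000e+00 -1.7993e+02] frac [ 4.000e-04 -0.000e+00 -9.996e-01] shift frac (after turn) [-0.0015 -0.0099  0.3867]
j [-30.4  26.4  91.1   0.   62.5 -39.5] F [-0.2  1.4  1.4] grip 0.0 0.999 t 11.8 [ 0.5561 -0.2462  0.214 ]
```

View pics/w3.png

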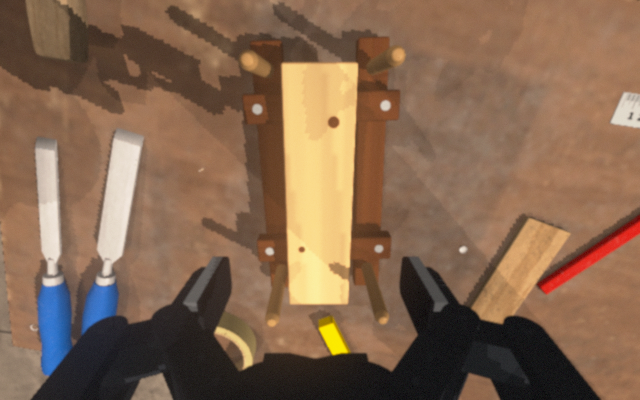

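The wrist view shows the short board (320,180) lying alone on the bearers, with free finger space on either side at mid-length.

>>> {"name": "step_arm", "arguments": {
  "motion": [
    [1, 0.0037, 0.012, 0.07, 0, 0, 0],
    [1, 0, 0, 0.1, 0, 0, 0],
    [1, 0, 0, 0.09, 0, 0, 0],
    [1, 0, 0, 0.06, 0, 0, 0],
    [1, 0, 0, 0.03, 0, 0, 0],
    [1, 0, 0, 0.007, 0, 0, 0],
    [1, 0, 0, 0, 0, 0, 0],
    [1, 0, 0, 0, 0, 0, 0],
    [-1, 0, 0, 0, 0, 0, 0],
    [-1, 0, 0, 0, 0, 0, 0]
  ]
}}

```text
time_s: 12.68
eef_pos: [0.5603, -0.2463, 0.108]
tool_rot: [[-0.157, 0.988, 0.002], [0.988, 0.157, -0.001], [-0.001, 0.002, -1.0]]
contact_force: [0.8, -0.2, 0.5]
gripper_width: 0.75
grip_force: 0.0
```

>>> {"name": "step_arm", "arguments": {
  "motion": [
    [-1, 0, 0, 0, 0, 0, 0],
    [-1, 0, 0, 0, 0, 0, 0],
    [-1, 0, 0, 0, 0, 0, 0],
    [-1, 0, 0, 0, 0, 0, 0],
    [-1, 0, 0, 0, 0, 0, 0],
    [-1, 0, 0, 0, 0, 0, 0]
  ]
}}

```text
time_s: 13.18
eef_pos: [0.5601, -0.2464, 0.1081]
tool_rot: [[-0.157, 0.988, 0.002], [0.988, 0.157, -0.001], [-0.001, 0.002, -1.0]]
contact_force: [-0.6, 0.3, 6.1]
gripper_width: 0.638
grip_force: 53.0
```

>>> {"name": "step_arm", "arguments": {
  "motion": [
    [-1, 0, 0, -0.01, 0, 0, 0],
    [-1, 0, 0, -0.03, 0, 0, 0],
    [-1, 0, 0, -0.06, 0, 0, 0],
    [-1, 0, 0, -0.08, 0, 0, 0],
    [-1, 0, 0, -0.08, 0, 0, 0],
    [-1, 0, 0, -0.07, 0, 0, 0],
    [-1, 0, 0, -0.04, 0, 0, 0],
    [-1, 0, 0, -0.01, 0, 0, 0],
    [-1, 0, 0, 0, 0, 0, 0],
    [-1, 0, 0, 0, 0, 0, 0]
  ]
}}

```text
time_s: 14.02
eef_pos: [0.5589, -0.2457, 0.2198]
tool_rot: [[-0.157, 0.988, -0.001], [0.988, 0.157, 0.001], [0.001, -0.001, -1.0]]
contact_force: [0.3, -0.4, -1.0]
gripper_width: 0.643
grip_force: 53.2
```

Run:
```python
from h import *
plan(.5864,.1713,98.3,.22)
```

```text
turn deg [-1.000e-02 -1.000e-01 -8.929e+01] frac [-0.     -0.0005 -0.496 ] shift frac (after turn) [-2.9130e-01  1.3621e+00 -7.0000e-04]
turn deg [-1.000e-01  1.000e-02  9.071e+01] frac [-5.00e-04  0.00e+00  5.04e-01] shift frac (after turn) [ 2.9130e-01 -1.3621e+00 -7.0000e-04]
j [-30.2  26.2  90.5   0.   63.4 -39.2] F [ 0.3 -0.4 -1. ] grip 53.2 0.643 t 14.0 [ 0.5589 -0.2457  0.2198]
```

>>> {"name": "step_arm", "arguments": {
  "motion": [
    [-1, 0, 0, 0, 0, 0, 0.036],
    [-1, 0, 0, 0, 0, 0, 0.036],
    [-1, 0, 0, 0, 0, 0, 0.036],
    [-1, 0, 0, 0, 0, 0, 0.036],
    [-1, 0, 0, 0, 0, 0, 0.036],
    [-1, 0, 0, 0, 0, 0, 0.036],
    [-1, 0, 0, 0, 0, 0, 0.036],
    [-1, 0, 0, 0, 0, 0, 0.036],
    [-1, 0, 0, 0, 0, 0, 0.036],
    [-1, 0, 0, 0, 0, 0, 0.036]
  ]
}}

```text
time_s: 14.85
eef_pos: [0.5585, -0.2454, 0.2185]
tool_rot: [[0.83, 0.558, -0.003], [0.558, -0.83, 0.002], [-0.002, -0.003, -1.0]]
contact_force: [-0.1, 0.3, -1.3]
gripper_width: 0.639
grip_force: 53.2
```

>>> {"name": "step_arm", "arguments": {
  "motion": [
    [-1, 0, 0, 0, 0, 0, 0.036],
    [-1, 0, 0, 0, 0, 0, 0.036],
    [-1, 0, 0, 0, 0, 0, 0.036],
    [-1, 0, 0, 0, 0, 0, 0.036],
    [-1, 0.021, -0.07, 0, 0, 0, 0],
    [-1, 0.021, -0.1, 0, 0, 0, 0],
    [-1, 0.021, -0.1, 0, 0, 0, 0],
    [-1, 0.021, -0.1, 0, 0, 0, 0],
    [-1, 0.021, -0.1, 0, 0, 0, 0],
    [-1, 0.021, -0.1, 0, 0, 0, 0]
  ]
}}

```text
time_s: 15.68
eef_pos: [0.5711, -0.0698, 0.2187]
tool_rot: [[0.99, 0.144, -0.003], [0.144, -0.99, 0.001], [-0.003, -0.001, -1.0]]
contact_force: [-0.1, 0.2, -2.0]
gripper_width: 0.636
grip_force: 53.2
```

>>> {"name": "step_arm", "arguments": {
  "motion": [
    [-1, 0.021, -0.1, 0, 0, 0, 0],
    [-1, 0.021, -0.1, 0, 0, 0, 0],
    [-1, 0.021, -0.1, 0, 0, 0, 0],
    [-1, 0.021, -0.1, 0, 0, 0, 0],
    [-1, 0.021, -0.1, 0, 0, 0, 0],
    [-1, 0.021, -0.1, 0, 0, 0, 0],
    [-1, 0.021, -0.1, 0, 0, 0, 0],
    [-1, 0.018, -0.07, 0, 0, 0, 0],
    [-1, 0, -0.02, 0, 0, 0, 0],
    [-1, 0, 0, 0.05, 0, 0, 0]
  ]
}}

```text
time_s: 16.52
eef_pos: [0.5878, 0.1724, 0.2063]
tool_rot: [[0.989, 0.147, 0.002], [0.147, -0.989, 0.001], [0.002, -0.0, -1.0]]
contact_force: [-0.3, -0.7, -1.4]
gripper_width: 0.638
grip_force: 53.3
```

>>> {"name": "step_arm", "arguments": {
  "motion": [
    [-1, 0, 0, 0.1, 0, 0, 0],
    [-1, 0, 0, 0.1, 0, 0, 0],
    [-1, 0, 0, 0.07, 0, 0, 0],
    [-1, 0, 0, 0.03, 0, 0, 0],
    [-1, 0, 0, 0, 0, 0, 0],
    [-1, 0, 0, 0, 0, 0, 0]
  ]
}}

```text
time_s: 17.02
eef_pos: [0.5867, 0.1699, 0.1152]
tool_rot: [[0.99, 0.144, -0.002], [0.144, -0.99, -0.0], [-0.002, 0.0, -1.0]]
contact_force: [0.8, 0.3, -0.1]
gripper_width: 0.636
grip_force: 53.2
```

Run:
```python
from h import *
plan(.5864,.1713,98.3,.0828)
```

```text
turn deg [ 1.5000e-01 -0.0000e+00  1.7997e+02] frac [ 8.000e-04 -0.000e+00  9.999e-01] shift frac (after turn) [0.0004 0.0049 0.1079]
turn deg [ 0.    0.09 -0.03] frac [ 0.      0.0005 -0.0001] shift frac (after turn) [-0.0004 -0.0049  0.1079]
j [ 9.7 33.8 95.  -0.  51.3 91.4] F [ 0.8  0.3 -0.1] grip 53.2 0.636 t 17.0 [0.5867 0.1699 0.1152]
```

>>> {"name": "step_arm", "arguments": {
  "motion": [
    [-1, 0, -0.005, 0.04, 0, 0, 0],
    [-1, 0, 0, 0.04, 0, 0, 0],
    [-1, 0, 0, 0.02, 0, 0, 0],
    [-1, 0, 0, 0.008, 0, 0, 0],
    [-1, 0, 0, 0, 0, 0, 0],
    [-1, 0, 0, 0, 0, 0, 0]
  ]
}}

```text
time_s: 17.52
eef_pos: [0.5869, 0.1719, 0.0833]
tool_rot: [[0.99, 0.144, 0.0], [0.144, -0.99, 0.0], [0.0, -0.0, -1.0]]
contact_force: [0.1, 0.4, -1.2]
gripper_width: 0.637
grip_force: 53.3
```

>>> {"name": "step_arm", "arguments": {
  "motion": [
    [1, 0, 0, 0, 0, 0, 0],
    [1, 0, 0, 0, 0, 0, 0],
    [1, 0, 0, 0, 0, 0, 0],
    [1, 0, 0, 0, 0, 0, 0],
    [1, 0, 0, -0.04, 0, 0, 0],
    [1, 0, 0, -0.08, 0, 0, 0],
    [1, 0, 0, -0.1, 0, 0, 0],
    [1, 0, 0, -0.1, 0, 0, 0],
    [1, 0, 0, -0.08, 0, 0, 0],
    [1, 0, 0, -0.05, 0, 0, 0]
  ]
}}

```text
time_s: 18.35
eef_pos: [0.588, 0.1721, 0.2225]
tool_rot: [[0.99, 0.144, 0.005], [0.144, -0.99, 0.001], [0.005, -0.0, -1.0]]
contact_force: [0.4, 0.6, -0.2]
gripper_width: 1.001
grip_force: 0.0
```

Run:
```python
from h import *
p=snapshot('wrist');w=cloud(p)
print('boards',*comps(w,region(w,.35,.8,.1,.5,.018,.032),800),sep='\n ')
p=snapshot('top');w=cloud(p)
print('boards top',*comps(w,region(w,.35,.8,.1,.5,.018,.032),200),sep='\n ')
plan(.5674,.3004,98.4,.22)
```

```text
boards
 (np.int64(15219), array([0.6034, 0.305 , 0.0241]), (array([572.7, 300.8]), array([259.3,  57.1]), 8.4))
 (np.int64(12797), array([0.6042, 0.1737, 0.0242]), (array([591.6, 171.9]), array([209.2,  56.2]), 8.3))
 (np.int64(1542), array([0.4923, 0.4362, 0.0251]), (array([485.6, 435.7]), array([118.6,  41.7]), 18.6))
boards top
 (np.int64(333), array([0.6181, 0.2953, 0.0237]), (array([621. , 294.2]), array([123.6,  35.3]), 5.9))
turn deg [-6.600e-01  3.000e-02  1.799e+02] frac [-3.600e-03  2.000e-04  9.994e-01] shift frac (after turn) [0.0081 0.4331 0.0087]
turn deg [-0.02 -0.42 -0.1 ] frac [-0.0001 -0.0023 -0.0006] shift frac (after turn) [-0.0081 -0.4331  0.0087]
j [ 9.9 26.1 90.3  0.  63.3 91.5] F [ 0.2  0.7 -0. ] grip 0.0 0.997 t 18.4 [0.5888 0.1722 0.2226]
```

>>> {"name": "step_arm", "arguments": {
  "motion": [
    [1, -0.0015, -0.07, 0, 0, 0, 0],
    [1, 0, -0.1, 0, 0, 0, 0],
    [1, 0, -0.1, 0, 0, 0, 0],
    [1, 0, -0.1, 0, 0, 0, 0],
    [1, 0, -0.05, 0, 0, 0, 0],
    [1, 0, -0.0146, 0, 0, 0, 0],
    [1, 0, 0, 0.04, 0, 0, 0],
    [1, 0, 0, 0.08, 0, 0, 0],
    [1, 0, 0, 0.1, 0, 0, 0],
    [1, 0, 0, 0, 0, 0, 0]
  ]
}}

```text
time_s: 19.28
eef_pos: [0.5642, 0.2976, 0.1462]
tool_rot: [[0.99, 0.143, -0.01], [0.143, -0.99, -0.004], [-0.01, 0.003, -1.0]]
contact_force: [-1.2, -0.3, -1.2]
gripper_width: 1.002
grip_force: 0.0
```

>>> {"name": "step_arm", "arguments": {
  "motion": [
    [1, 0, 0, 0, 0, 0, 0],
    [1, 0, 0, 0, 0, 0, 0],
    [1, 0, 0, 0, 0, 0, 0]
  ]
}}

```text
time_s: 19.53
eef_pos: [0.5687, 0.3005, 0.1537]
tool_rot: [[0.99, 0.144, 0.002], [0.144, -0.99, 0.001], [0.002, -0.0, -1.0]]
contact_force: [0.1, -0.2, -0.7]
gripper_width: 1.0
grip_force: 0.0
```

Run:
```python
from h import *
p=snapshot('wrist');w=cloud(p)
print('boards',*comps(w,region(w,.35,.8,.1,.5,.018,.032),800),sep='\n ')
plan(.5674,.3004,98.4,.0815)
```

```text
boards
 (np.int64(27330), array([0.5968, 0.3046, 0.0242]), (array([570.1, 300.8]), array([264.7,  56.4]), 8.4))
 (np.int64(20986), array([0.6153, 0.1764, 0.0241]), (array([595.1, 172.8]), array([201.7,  57.7]), 8.2))
 (np.int64(1814), array([0.5156, 0.4467, 0.0251]), (array([509.6, 443.7]), array([101. ,  50.3]), 36.7))
turn deg [-2.5000e-01  6.0000e-02  1.7986e+02] frac [-1.400e-03  3.000e-04  9.992e-01] shift frac (after turn) [ 4.600e-03 -2.000e-04  2.415e-01]
turn deg [-0.04 -0.16 -0.14] frac [-0.0002 -0.0009 -0.0008] shift frac (after turn) [-4.600e-03  2.000e-04  2.415e-01]
j [ 21.7  32.8  89.3  -0.   57.7 103.5] F [-0.8 -1.   0.4] grip 0.0 0.999 t 19.6 [0.5687 0.3007 0.154 ]
```

>>> {"name": "step_arm", "arguments": {
  "motion": [
    [1, -0.004, 0, 0.08, 0, 0, 0],
    [1, 0, 0, 0.08, 0, 0, 0],
    [1, 0, 0, 0.05, 0, 0, 0],
    [1, 0, 0, 0.025, 0, 0, 0],
    [1, 0, 0, 0.006, 0, 0, 0],
    [1, 0, 0, 0, 0, 0, 0],
    [1, 0, 0, 0, 0, 0, 0],
    [-1, 0, 0, 0, 0, 0, 0],
    [-1, 0, 0, 0, 0, 0, 0],
    [-1, 0, 0, 0, 0, 0, 0]
  ]
}}

```text
time_s: 20.42
eef_pos: [0.567, 0.3009, 0.0813]
tool_rot: [[0.99, 0.144, 0.002], [0.144, -0.99, 0.001], [0.002, -0.001, -1.0]]
contact_force: [-1.5, -0.2, -0.1]
gripper_width: 0.639
grip_force: 52.9
```

>>> {"name": "step_arm", "arguments": {
  "motion": [
    [-1, 0, 0, 0, 0, 0, 0],
    [-1, 0, 0, 0, 0, 0, 0],
    [-1, 0, 0, 0, 0, 0, 0],
    [-1, 0, 0, 0, 0, 0, 0],
    [-1, 0, 0, 0, 0, 0, 0]
  ]
}}

```text
time_s: 20.83
eef_pos: [0.567, 0.3009, 0.0813]
tool_rot: [[0.99, 0.144, 0.002], [0.144, -0.99, 0.001], [0.002, -0.001, -1.0]]
contact_force: [-0.7, -0.2, 6.1]
gripper_width: 0.637
grip_force: 53.7
```

>>> {"name": "step_arm", "arguments": {
  "motion": [
    [-1, 0, 0, -0.01, 0, 0, 0],
    [-1, 0, 0, -0.03, 0, 0, 0],
    [-1, 0, 0, -0.06, 0, 0, 0],
    [-1, 0, 0, -0.09, 0, 0, 0],
    [-1, 0, 0, -0.1, 0, 0, 0],
    [-1, 0, 0, -0.1, 0, 0, 0],
    [-1, 0, 0, -0.06, 0, 0, 0],
    [-1, 0, 0, -0.02, 0, 0, 0],
    [-1, 0, 0, 0, 0, 0, 0],
    [-1, 0, 0, 0, 0, 0, 0]
  ]
}}

```text
time_s: 21.67
eef_pos: [0.5658, 0.3004, 0.2204]
tool_rot: [[0.99, 0.144, -0.001], [0.144, -0.99, -0.0], [-0.001, 0.0, -1.0]]
contact_force: [-0.8, -1.2, -2.3]
gripper_width: 0.639
grip_force: 53.2
```

Run:
```python
from h import *
plan(.561,-.2348,10.55,.22)
```

```text
turn deg [-4.000e-02  4.000e-02 -9.226e+01] frac [-2.000e-04  2.000e-04 -5.125e-01] shift frac (after turn) [-1.7508e+00 -3.4240e-01  1.5000e-03]
turn deg [4.000e-02 4.000e-02 8.774e+01] frac [2.000e-04 2.000e-04 4.875e-01] shift frac (after turn) [1.7508e+00 3.4240e-01 1.5000e-03]
j [ 21.8  28.4  86.4   0.   65.3 103.5] F [-0.8 -1.2 -2.3] grip 53.2 0.639 t 21.7 [0.5658 0.3004 0.2204]
```

>>> {"name": "step_arm", "arguments": {
  "motion": [
    [-1, 0, 0, 0, 0, 0, -0.0366],
    [-1, 0, 0, 0, 0, 0, -0.0366],
    [-1, 0, 0, 0, 0, 0, -0.0366],
    [-1, 0, 0, 0, 0, 0, -0.0366],
    [-1, 0, 0, 0, 0, 0, -0.0366],
    [-1, 0, 0, 0, 0, 0, -0.0366],
    [-1, 0, 0, 0, 0, 0, -0.0366],
    [-1, 0, 0, 0, 0, 0, -0.0366],
    [-1, 0, 0, 0, 0, 0, -0.0366],
    [-1, 0, 0, 0, 0, 0, -0.0366]
  ]
}}

```text
time_s: 22.5
eef_pos: [0.565, 0.3001, 0.2183]
tool_rot: [[0.267, 0.964, -0.004], [0.964, -0.267, -0.002], [-0.003, -0.004, -1.0]]
contact_force: [-0.3, -0.3, -2.0]
gripper_width: 0.642
grip_force: 53.1
```

>>> {"name": "step_arm", "arguments": {
  "motion": [
    [-1, 0, 0, 0, 0, 0, -0.0366],
    [-1, 0, 0, 0, 0, 0, -0.0366],
    [-1, 0, 0, 0, 0, 0, -0.0366],
    [-1, 0, 0, 0, 0, 0, -0.0366],
    [-1, -0.06, -0.017, 0, 0, 0, 0],
    [-1, -0.09, -0.017, 0, 0, 0, 0],
    [-1, -0.1, -0.017, 0, 0, 0, 0],
    [-1, -0.1, -0.017, 0, 0, 0, 0],
    [-1, -0.1, -0.017, 0, 0, 0, 0],
    [-1, -0.1, -0.017, 0, 0, 0, 0]
  ]
}}

```text
time_s: 23.33
eef_pos: [0.5648, 0.1314, 0.2186]
tool_rot: [[-0.183, 0.983, -0.004], [0.983, 0.183, -0.0], [0.0, -0.004, -1.0]]
contact_force: [1.2, -1.0, -1.3]
gripper_width: 0.638
grip_force: 53.1
```

>>> {"name": "step_arm", "arguments": {
  "motion": [
    [-1, -0.1, -0.017, 0, 0, 0, 0],
    [-1, -0.1, -0.017, 0, 0, 0, 0],
    [-1, -0.1, -0.017, 0, 0, 0, 0],
    [-1, -0.1, -0.017, 0, 0, 0, 0],
    [-1, -0.1, -0.017, 0, 0, 0, 0],
    [-1, -0.1, -0.017, 0, 0, 0, 0],
    [-1, -0.1, -0.017, 0, 0, 0, 0],
    [-1, -0.1, -0.017, 0, 0, 0, 0],
    [-1, -0.1, -0.018, 0, 0, 0, 0],
    [-1, -0.1, -0.018, 0, 0, 0, 0]
  ]
}}

```text
time_s: 24.17
eef_pos: [0.569, -0.1726, 0.2185]
tool_rot: [[-0.183, 0.983, -0.004], [0.983, 0.183, 0.002], [0.003, -0.004, -1.0]]
contact_force: [0.7, -0.9, -1.9]
gripper_width: 0.639
grip_force: 53.1
```

>>> {"name": "step_arm", "arguments": {
  "motion": [
    [-1, -0.1, -0.017, 0, 0, 0, 0],
    [-1, -0.07, -0.017, 0, 0, 0, 0],
    [-1, -0.03, 0, 0, 0, 0, 0],
    [-1, 0, 0, 0, 0, 0, 0],
    [-1, 0, 0, 0, 0, 0, 0],
    [-1, 0, 0, 0, 0, 0, 0],
    [-1, 0, 0, 0, 0, 0, 0]
  ]
}}

```text
time_s: 24.75
eef_pos: [0.5711, -0.2307, 0.2204]
tool_rot: [[-0.184, 0.983, -0.001], [0.983, 0.184, 0.001], [0.001, -0.001, -1.0]]
contact_force: [0.4, 0.5, -0.8]
gripper_width: 0.641
grip_force: 53.1
```

Run:
```python
from h import *
p=snapshot('wrist');w=cloud(p);save(p,'w4.png')
z=readout.observe()['eef_pos'][2]-.0573
print('long',*comps(w,region(w,.4,.75,-.45,-.05,z-.006,z+.006),600),sep='\n ')
print('dowels',*comps(w,region(w,.4,.75,-.4,-.08,.088,.105),3),sep='\n ')
plan(.561,-.2348,10.55,.108)
```

```text
long
 (np.int64(44787), array([ 0.5632, -0.1827,  0.1635]), (array([ 566.7, -199.9]), array([ 82.1, 171.9]), 10.2))
dowels
 (np.int64(291), array([ 0.5024, -0.1497,  0.0925]), (array([ 501.7, -149.8]), array([11. , 11.3]), 63.0))
 (np.int64(39), array([ 0.5403, -0.3346,  0.091 ]), (array([ 540.4, -335.4]), array([8.1, 3.1]), 83.6))
turn deg [-0.03 -0.05  0.07] frac [-0.0002 -0.0003  0.0004] shift frac (after turn) [-0.0066 -0.0361  0.3755]
turn deg [ 8.0000e-02 -5.0000e-02 -1.7993e+02] frac [ 5.000e-04 -3.000e-04 -9.996e-01] shift frac (after turn) [0.0066 0.0361 0.3755]
j [-28.4  26.6  89.7   0.   63.8 -39.1] F [-0.1 -0.  -1.4] grip 53.1 0.641 t 24.8 [ 0.5713 -0.2309  0.2206]
```

View pics/w4.png

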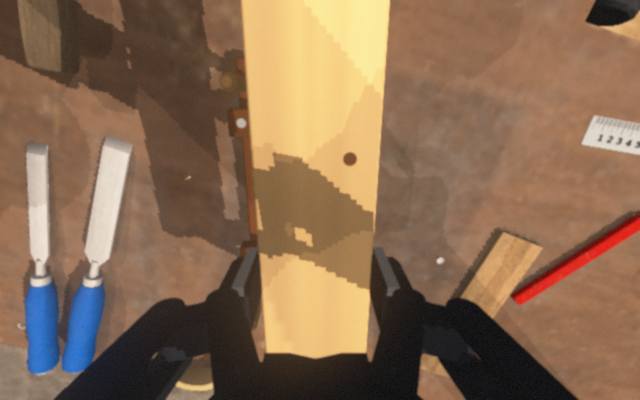

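The view shows the board held straight, about 10 mm too far in x before the correction. I'll correct that, then descend in two stages.

>>> {"name": "step_arm", "arguments": {
  "motion": [
    [-1, -0.0066, -0.018, 0, 0, 0, 0],
    [-1, 0, -0.0181, 0, 0, 0, 0.0004],
    [-1, 0, 0, 0.04, 0, 0, 0],
    [-1, 0, 0, 0.04, 0, 0, 0],
    [-1, 0, 0, 0, 0, 0, 0],
    [-1, 0, 0, 0, 0, 0, 0],
    [-1, 0, 0, 0, 0, 0, 0],
    [-1, 0, 0, 0, 0, 0, 0]
  ]
}}

```text
time_s: 25.47
eef_pos: [0.5614, -0.2365, 0.197]
tool_rot: [[-0.181, 0.983, 0.0], [0.983, 0.181, -0.0], [-0.0, 0.0, -1.0]]
contact_force: [0.7, -0.1, -2.8]
gripper_width: 0.645
grip_force: 53.2
```

Run:
```python
from h import *
plan(.561,-.2348,10.55,.108)
```

```text
turn deg [ 0.01  0.   -0.09] frac [ 0.0001  0.     -0.0005] shift frac (after turn) [ 0.0057 -0.0004  0.2966]
turn deg [ 1.0000e-02 -2.0000e-02  1.7991e+02] frac [ 0.000e+00 -1.000e-04  9.995e-01] shift frac (after turn) [-0.0057  0.0004  0.2966]
j [-29.3  27.6  91.9   0.   60.5 -39.8] F [ 0.7 -0.1 -2.8] grip 53.2 0.645 t 25.5 [ 0.5614 -0.2365  0.197 ]
```

>>> {"name": "step_arm", "arguments": {
  "motion": [
    [-1, 0.0057, 0, 0.05, 0, 0, 0],
    [-1, 0, 0, 0.08, 0, 0, 0],
    [-1, 0, 0, 0.07, 0, 0, 0],
    [-1, 0, 0, 0.05, 0, 0, 0],
    [-1, 0, 0, 0.025, 0, 0, 0],
    [-1, 0, 0, 0.01, 0, 0, 0],
    [-1, 0, 0, 0, 0, 0, 0],
    [-1, 0, 0, 0, 0, 0, 0],
    [-1, 0, 0, 0, 0, 0, 0]
  ]
}}

```text
time_s: 26.22
eef_pos: [0.5616, -0.2351, 0.1126]
tool_rot: [[-0.182, 0.983, 0.002], [0.983, 0.182, -0.001], [-0.001, 0.002, -1.0]]
contact_force: [-0.4, -0.4, -1.5]
gripper_width: 0.643
grip_force: 53.2
```

Run:
```python
from h import *
plan(.561,-.2348,10.55,.1073)
```

```text
turn deg [ 0.1   0.08 -0.09] frac [ 0.0005  0.0004 -0.0005] shift frac (after turn) [ 0.0014 -0.0019  0.0177]
turn deg [ 1.2000e-01 -1.5000e-01  1.7991e+02] frac [ 7.000e-04 -8.000e-04  9.995e-01] shift frac (after turn) [-0.0014  0.0019  0.0177]
j [-29.2  33.8  95.5   0.   50.6 -39.7] F [-0.4 -0.4 -1.5] grip 53.2 0.643 t 26.2 [ 0.5616 -0.2351  0.1126]
```

>>> {"name": "step_arm", "arguments": {
  "motion": [
    [-1, 0.001, -0.002, 0.009, 0, 0, 0],
    [-1, 0, 0, 0.007, 0, 0, 0],
    [-1, 0, 0, 0.002, 0, 0, 0],
    [-1, 0, 0, 0, 0, 0, 0],
    [-1, 0, 0, 0, 0, 0, 0]
  ]
}}

```text
time_s: 26.63
eef_pos: [0.5606, -0.2347, 0.1072]
tool_rot: [[-0.182, 0.983, 0.001], [0.983, 0.182, -0.001], [-0.001, 0.001, -1.0]]
contact_force: [-1.2, 0.2, 6.8]
gripper_width: 0.641
grip_force: 54.1
```

>>> {"name": "step_arm", "arguments": {
  "motion": [
    [1, 0, 0, 0, 0, 0, 0],
    [1, 0, 0, 0, 0, 0, 0],
    [1, 0, 0, 0, 0, 0, 0],
    [1, 0, 0, 0, 0, 0, 0],
    [1, 0, 0, -0.04, 0, 0, 0],
    [1, 0, 0, -0.08, 0, 0, 0],
    [1, 0, 0, -0.1, 0, 0, 0],
    [1, 0, 0, -0.1, 0, 0, 0],
    [1, 0, 0, -0.08, 0, 0, 0],
    [1, 0, 0, -0.04, 0, 0, 0]
  ]
}}

```text
time_s: 27.47
eef_pos: [0.5615, -0.2352, 0.2425]
tool_rot: [[-0.181, 0.983, 0.005], [0.983, 0.182, -0.003], [-0.003, 0.004, -1.0]]
contact_force: [1.0, -0.1, -0.1]
gripper_width: 1.003
grip_force: 0.0
```

>>> {"name": "step_arm", "arguments": {
  "motion": [
    [1, 0, 0, 0, 0, 0, 0],
    [1, 0, 0, 0, 0, 0, 0],
    [1, 0, 0, 0, 0, 0, 0]
  ]
}}

```text
time_s: 27.72
eef_pos: [0.5595, -0.2341, 0.2373]
tool_rot: [[-0.181, 0.983, -0.001], [0.983, 0.181, 0.001], [0.001, -0.001, -1.0]]
contact_force: [-0.2, 0.6, -0.3]
gripper_width: 1.001
grip_force: 0.0
```

Run:
```python
from h import *
p=snapshot('wrist');w=cloud(p);save(p,'w5.png')
print('long',*comps(w,region(w,.4,.75,-.45,-.05,.044,.056),600),sep='\n ')
print('dowels',*comps(w,region(w,.4,.75,-.4,-.08,.09,.105),3),sep='\n ')
print('bearer',*comps(w,region(w,.4,.75,-.4,-.08,.028,.036),100),sep='\n ')
plan(.6675,.0165,7.7+90,.22)
```

```text
long
 (np.int64(17892), array([ 0.5583, -0.2146,  0.0502]), (array([ 562.3, -235.8]), array([ 56.2, 269.4]), 10.5))
dowels
 (np.int64(221), array([ 0.5873, -0.1339,  0.0931]), (array([ 587.7, -133.7]), array([10.2, 10.9]), 60.2))
 (np.int64(212), array([ 0.502 , -0.15  ,  0.0929]), (array([ 501.8, -150. ]), array([10.3, 10.6]), 23.2))
 (np.int64(106), array([ 0.5363, -0.3344,  0.0928]), (array([ 536.5, -335.2]), array([9.2, 8.9]), 38.8))
 (np.int64(106), array([ 0.6219, -0.3186,  0.0928]), (array([ 622.3, -319.3]), array([10.3,  9.2]), 28.3))
bearer
 (np.int64(1036), array([ 0.5961, -0.1622,  0.0322]), (array([ 596.4, -162.3]), array([34.3, 23.7]), 10.4))
 (np.int64(1008), array([ 0.5043, -0.1793,  0.0322]), (array([ 504.3, -179.6]), array([34.3, 22.9]), 10.3))
 (np.int64(695), array([ 0.5279, -0.3058,  0.0319]), (array([ 527.8, -306.4]), array([34. , 24.4]), 8.7))
 (np.int64(706), array([ 0.6196, -0.2887,  0.032 ]), (array([ 620.2, -289.4]), array([33.8, 24.6]), 12.6))
turn deg [-1.000e-02 -1.600e-01 -8.724e+01] frac [-1.000e-04 -9.000e-04 -4.847e-01] shift frac (after turn) [-0.4691  0.7792  0.0559]
turn deg [-1.600e-01  1.000e-02  9.276e+01] frac [-9.000e-04  1.000e-04  5.153e-01] shift frac (after turn) [ 0.4691 -0.7792  0.0559]
j [-29.2  24.9  90.    0.   65.3 -39.7] F [-0.3 -0.2  0.3] grip 0.0 0.998 t 27.8 [ 0.5594 -0.234   0.2368]
```

View pics/w5.png

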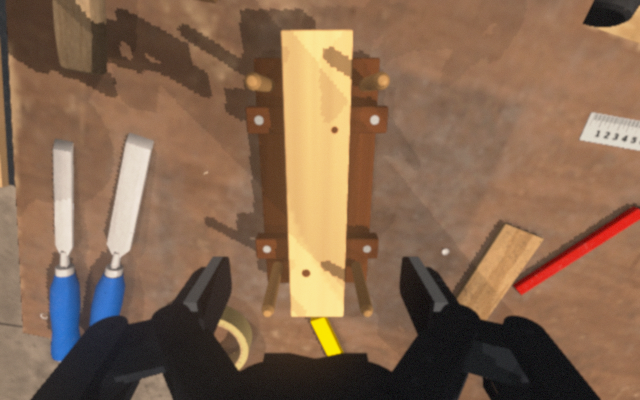

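The long board is centred on the stand (318,170) within 2 mm, between the dowels. Sticks next.

>>> {"name": "step_arm", "arguments": {
  "motion": [
    [1, 0, 0, 0, 0, 0, 0.0368],
    [1, 0, 0, 0, 0, 0, 0.0368],
    [1, 0, 0, 0, 0, 0, 0.0368],
    [1, 0, 0, 0, 0, 0, 0.0368],
    [1, 0, 0, 0, 0, 0, 0.0368],
    [1, 0, 0, 0, 0, 0, 0.0368],
    [1, 0, 0, 0, 0, 0, 0.0368],
    [1, 0, 0, 0, 0, 0, 0.0368],
    [1, 0, 0, 0, 0, 0, 0.0368],
    [1, 0, 0, 0, 0, 0, 0.0368]
  ]
}}

```text
time_s: 28.6
eef_pos: [0.5594, -0.2341, 0.2362]
tool_rot: [[0.83, 0.558, -0.003], [0.558, -0.83, 0.002], [-0.001, -0.003, -1.0]]
contact_force: [0.2, -0.0, -0.3]
gripper_width: 1.004
grip_force: 0.0
```

>>> {"name": "step_arm", "arguments": {
  "motion": [
    [1, 0, 0, 0, 0, 0, 0.0368],
    [1, 0, 0, 0, 0, 0, 0.0368],
    [1, 0, 0, 0, 0, 0, 0.0368],
    [1, 0, 0, 0, 0, 0, 0.0369],
    [1, 0.05, -0.08, 0, 0, 0, 0],
    [1, 0.06, -0.1, 0, 0, 0, 0],
    [1, 0.06, -0.1, 0, 0, 0, 0],
    [1, 0.06, -0.1, 0, 0, 0, 0],
    [1, 0.06, -0.1, 0, 0, 0, 0],
    [1, 0.06, -0.1, 0, 0, 0, 0]
  ]
}}

```text
time_s: 29.43
eef_pos: [0.6405, -0.0463, 0.2362]
tool_rot: [[0.991, 0.134, -0.003], [0.134, -0.991, 0.001], [-0.003, -0.001, -1.0]]
contact_force: [1.1, -0.4, -0.1]
gripper_width: 1.003
grip_force: 0.0
```

>>> {"name": "step_arm", "arguments": {
  "motion": [
    [1, 0.06, -0.1, 0.02, 0, 0, 0],
    [1, 0.06, -0.07, 0.03, 0, 0, 0],
    [1, 0, -0.03, 0, 0, 0, 0],
    [1, 0, 0, 0, 0, 0, 0],
    [1, 0, 0, 0, 0, 0, 0],
    [1, 0, 0, 0, 0, 0, 0],
    [1, 0, 0, 0, 0, 0, 0]
  ]
}}

```text
time_s: 30.02
eef_pos: [0.6681, 0.0148, 0.2231]
tool_rot: [[0.991, 0.132, -0.0], [0.132, -0.991, -0.0], [-0.0, 0.0, -1.0]]
contact_force: [0.1, 0.2, -0.0]
gripper_width: 1.002
grip_force: 0.0
```

Run:
```python
from h import *
p=snapshot('wrist');w=cloud(p)
print('sticks',*comps(w,region(w,.40,.8,-.12,.1,.008,.022),400),sep='\n ')
p=snapshot('top');w=cloud(p)
print('top sticks',*comps(w,region(w,.40,.8,-.12,.1,.008,.022),40),sep='\n ')
plan(.6675,.0165,7.7+90,.1)
```

```text
sticks
 (np.int64(1964), array([0.6744, 0.0187, 0.0141]), (array([670.4,  18.4]), array([110.1,  17.9]), 7.3))
 (np.int64(1166), array([ 0.511 , -0.0105,  0.0138]), (array([507.1, -11.3]), array([102. ,  18.2]), 16.7))
top sticks
 (np.int64(42), array([0.702 , 0.0215, 0.014 ]), (array([701.6,  21.3]), array([27.2, 17.4]), 7.1))
turn deg [-2.0000e-02 -1.0000e-02  1.7991e+02] frac [-1.000e-04 -1.000e-04  9.995e-01] shift frac (after turn) [0.0021 0.0057 0.4111]
turn deg [ 0.01 -0.01 -0.09] frac [ 0.0001 -0.0001 -0.0005] shift frac (after turn) [-0.0021 -0.0057  0.4111]
j [-4.6 30.3 82.4 -0.  67.3 77.8] F [0.2 0.3 0.5] grip 0.0 1.0 t 30.1 [0.6684 0.0149 0.2233]
```

>>> {"name": "step_arm", "arguments": {
  "motion": [
    [1, 0.002, -0.0085, 0.07, 0, 0, 0],
    [1, 0, 0, 0.1, 0, 0, 0],
    [1, 0, 0, 0.1, 0, 0, 0],
    [0.3, 0, 0, 0.1, 0, 0, 0],
    [0, 0, 0, 0.06, 0, 0, 0],
    [0, 0, 0, 0.03, 0, 0, 0],
    [0, 0, 0, 0.01, 0, 0, 0],
    [0, 0, 0, 0, 0, 0, 0],
    [0, 0, 0, 0, 0, 0, 0],
    [0, 0, 0, 0, 0, 0, 0]
  ]
}}

```text
time_s: 30.95
eef_pos: [0.67, 0.0187, 0.0838]
tool_rot: [[0.991, 0.134, 0.003], [0.134, -0.991, -0.0], [0.003, 0.001, -1.0]]
contact_force: [-0.1, -0.4, -0.7]
gripper_width: 0.497
grip_force: 0.0
```

Run:
```python
from h import *
plan(.6688,.0175,97.5,.0757)
```

```text
turn deg [ 2.7000e-01  5.0000e-02 -1.7981e+02] frac [ 1.500e-03  3.000e-04 -9.989e-01] shift frac (after turn) [ 0.0046 -0.0034  0.027 ]
turn deg [ 0.03 -0.17  0.19] frac [ 0.0002 -0.0009  0.0011] shift frac (after turn) [-0.0046  0.0034  0.027 ]
j [-4.3 39.7 87.8  0.  52.3 78. ] F [-0.1 -0.4 -0.7] grip 0.0 0.497 t 30.9 [0.67   0.0187 0.0838]
```

>>> {"name": "step_arm", "arguments": {
  "motion": [
    [0, -0.0046, 0.0034, 0.015, 0, 0, 0.001],
    [0, 0, 0, 0.009, 0, 0, 0],
    [0, 0, 0, 0.003, 0, 0, 0],
    [0, 0, 0, 0, 0, 0, 0],
    [-1, 0, 0, 0, 0, 0, 0],
    [-1, 0, 0, 0, 0, 0, 0],
    [-1, 0, 0, 0, 0, 0, 0],
    [-1, 0, 0, 0, 0, 0, 0],
    [-1, 0, 0, 0, 0, 0, 0],
    [-1, 0, 0, 0, 0, 0, 0]
  ],
  "grip_force": 40
}}

```text
time_s: 31.78
eef_pos: [0.6678, 0.0177, 0.0742]
tool_rot: [[0.991, 0.131, 0.001], [0.131, -0.991, 0.0], [0.001, 0.0, -1.0]]
contact_force: [-0.7, 1.0, 1.5]
gripper_width: 0.199
grip_force: 39.9
```

Run:
```python
from h import *
plan(.5721,-.2975,100.5,.2)
```

```text
turn deg [-5.0000e-02 -0.0000e+00  1.7702e+02] frac [-3.000e-04 -0.000e+00  9.835e-01] shift frac (after turn) [ 0.5053 -0.9749 -0.4194]
turn deg [ 0.   -0.03 -2.98] frac [ 0.     -0.0002 -0.0165] shift frac (after turn) [-0.5053  0.9749 -0.4194]
j [-4.4 40.3 88.3  0.  51.4 78.1] F [-0.7  1.   1.5] grip 39.9 0.199 t 31.8 [0.6678 0.0177 0.0742]
```

>>> {"name": "step_arm", "arguments": {
  "motion": [
    [-1, 0, 0, -0.02, 0, 0, 0],
    [-1, 0, 0, -0.06, 0, 0, 0],
    [-1, 0, 0, -0.1, 0, 0, 0],
    [-1, 0, 0, -0.1, 0, 0, 0],
    [-1, 0, 0, -0.09, 0, 0, 0],
    [-1, 0, 0, -0.05, 0, 0, -0.0165],
    [-1, -0.04, 0.06, 0, 0, 0, 0],
    [-1, -0.052, 0.1, 0, 0, 0, 0],
    [-1, -0.052, 0.1, 0, 0, 0, 0],
    [-1, -0.052, 0.1, 0, 0, 0, 0]
  ]
}}

```text
time_s: 32.62
eef_pos: [0.6288, -0.0999, 0.2004]
tool_rot: [[0.983, 0.183, 0.0], [0.183, -0.983, -0.0], [0.0, 0.0, -1.0]]
contact_force: [1.1, -0.5, -0.7]
gripper_width: 0.197
grip_force: 39.6
```

>>> {"name": "step_arm", "arguments": {
  "motion": [
    [-1, -0.052, 0.1, 0, 0, 0, 0],
    [-1, -0.052, 0.1, 0, 0, 0, 0],
    [-1, -0.052, 0.1, 0, 0, 0, 0],
    [-1, -0.052, 0.1, 0, 0, 0, 0],
    [-1, -0.052, 0.1, 0, 0, 0, 0],
    [-1, -0.05, 0.08, 0, 0, 0, 0],
    [-1, 0, 0.035, 0, 0, 0, 0],
    [-1, 0, 0, 0, 0, 0, 0],
    [-1, 0, 0, 0, 0, 0, 0],
    [-1, 0, 0, 0, 0, 0, 0]
  ]
}}

```text
time_s: 33.45
eef_pos: [0.5718, -0.2961, 0.1999]
tool_rot: [[0.983, 0.183, -0.0], [0.183, -0.983, 0.001], [-0.0, -0.001, -1.0]]
contact_force: [0.8, 0.4, -0.2]
gripper_width: 0.196
grip_force: 39.6
```

>>> {"name": "step_arm", "arguments": {
  "motion": [
    [-1, 0, 0, 0, 0, 0, 0],
    [-1, 0, 0, 0, 0, 0, 0],
    [-1, 0, 0, 0, 0, 0, 0]
  ]
}}

```text
time_s: 33.7
eef_pos: [0.5719, -0.2963, 0.1999]
tool_rot: [[0.983, 0.184, -0.0], [0.184, -0.983, 0.0], [-0.0, -0.0, -1.0]]
contact_force: [0.5, 0.9, 0.1]
gripper_width: 0.195
grip_force: 39.6
```

Run:
```python
from h import *
p=snapshot('wrist');w=cloud(p);save(p,'w6.png')
z=readout.observe()['eef_pos'][2]-.0742+.014
print('stick',*comps(w,region(w,.4,.75,-.45,-.05,z-.008,z+.005),100),sep='\n ')
print('dowels',*comps(w,region(w,.4,.75,-.4,-.08,.09,.105),3),sep='\n ')
print('bearer',*comps(w,region(w,.4,.75,-.4,-.08,.028,.036),100),sep='\n ')
plan(.5721,-.2975,100.5,.1275)
```

```text
stick
 (np.int64(7517), array([ 0.5819, -0.2951,  0.1399]), (array([ 575.3, -297.5]), array([110. ,  43.1]), 23.2))
dowels
 (np.int64(266), array([ 0.5891, -0.136 ,  0.0929]), (array([ 589. , -135.6]), array([10.7,  9.2]), 36.6))
 (np.int64(246), array([ 0.6235, -0.3201,  0.0929]), (array([ 623.2, -320.6]), array([10.8, 11. ]), 59.1))
 (np.int64(185), array([ 0.5034, -0.1517,  0.0927]), (array([ 502.5, -151.2]), array([10.2,  9.7]), 44.2))
 (np.int64(11), array([ 0.5402, -0.3402,  0.091 ]), (array([ 540.3, -340.2]), array([4.3, 1.3]), 32.0))
bearer
 (np.int64(1499), array([ 0.5957, -0.1652,  0.0321]), (array([ 597.7, -176.6]), array([36.5, 52.3]), 9.0))
 (np.int64(1011), array([ 0.6247, -0.29  ,  0.0321]), (array([ 624.2, -290.1]), array([26.1, 24. ]), 10.3))
 (np.int64(710), array([ 0.5019, -0.182 ,  0.032 ]), (array([ 501.4, -181.2]), array([26.9, 24.6]), 9.5))
 (np.int64(341), array([ 0.4281, -0.0905,  0.0321]), (array([424.7, -91.5]), array([47.9, 11.5]), 14.2))
turn deg [-0.0000e+00 -2.0000e-02 -1.7993e+02] frac [-0.000e+00 -1.000e-04 -9.996e-01] shift frac (after turn) [-2.000e-04 -3.100e-03  2.414e-01]
turn deg [-0.01  0.    0.07] frac [-0.0001  0.      0.0004] shift frac (after turn) [2.000e-04 3.100e-03 2.414e-01]
j [-33.6  29.9  87.    0.   63.1  45.9] F [-0.1 -0.6 -0. ] grip 39.6 0.197 t 33.8 [ 0.5719 -0.2966  0.1999]
```

View pics/w6.png

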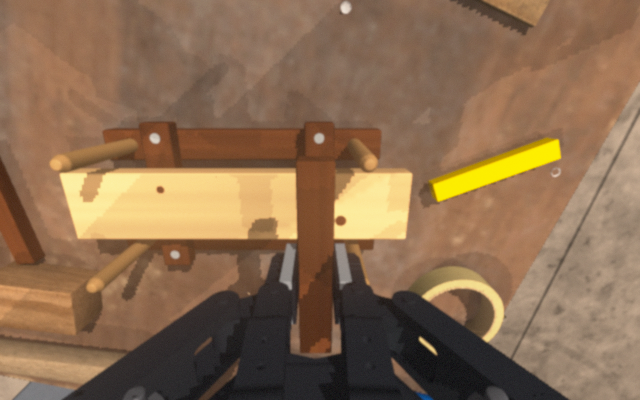

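The view shows the stick held square across the long board at (315,250), above the right bearer. Nothing obstructs it.

>>> {"name": "step_arm", "arguments": {
  "motion": [
    [-1, 0.0005, 0.0103, 0.05, 0, 0, 0],
    [-1, 0, 0, 0.07, 0, 0, 0],
    [-1, 0, 0, 0.06, 0, 0, 0],
    [-1, 0, 0, 0.035, 0, 0, 0],
    [-1, 0, 0, 0.02, 0, 0, 0],
    [-1, 0, 0, 0.006, 0, 0, 0],
    [-1, 0, 0, 0, 0, 0, 0],
    [-1, 0, 0, 0, 0, 0, 0],
    [-1, 0, 0, 0, 0, 0, 0]
  ]
}}

```text
time_s: 34.5
eef_pos: [0.5729, -0.3009, 0.1287]
tool_rot: [[0.983, 0.182, 0.002], [0.182, -0.983, -0.001], [0.001, 0.001, -1.0]]
contact_force: [-0.4, -0.3, -0.0]
gripper_width: 0.194
grip_force: 39.6
```

Run:
```python
from h import *
plan(.5726,-.2996,100.5,.1243)
```

```text
turn deg [-1.2000e-01 -1.1000e-01  1.7999e+02] frac [-7.e-04 -6.e-04  1.e+00] shift frac (after turn) [0.0002 0.0046 0.0146]
turn deg [ 0.07 -0.08 -0.01] frac [ 0.0004 -0.0004 -0.    ] shift frac (after turn) [-0.0002 -0.0046  0.0146]
j [-33.8  34.9  89.7   0.   55.3  45.7] F [-0.4 -0.3 -0. ] grip 39.6 0.194 t 34.5 [ 0.5729 -0.3009  0.1287]
```

>>> {"name": "step_arm", "arguments": {
  "motion": [
    [-1, 0, -0.0046, 0.008, 0, 0, 0],
    [-1, 0, 0, 0.0055, 0, 0, 0],
    [-1, 0, 0, 0, 0, 0, 0],
    [-1, 0, 0, 0, 0, 0, 0],
    [0, 0, 0, 0, 0, 0, 0],
    [0, 0, 0, 0, 0, 0, 0],
    [0, 0, 0, 0, 0, 0, 0],
    [0, 0, 0, -0.03, 0, 0, 0],
    [0, 0, 0, -0.08, 0, 0, 0],
    [0, 0, 0, -0.1, 0, 0, 0]
  ]
}}

```text
time_s: 35.33
eef_pos: [0.5706, -0.2983, 0.1854]
tool_rot: [[0.983, 0.182, -0.004], [0.182, -0.983, 0.003], [-0.004, -0.004, -1.0]]
contact_force: [0.9, -0.6, 0.8]
gripper_width: 0.498
grip_force: 0.0
```

>>> {"name": "step_arm", "arguments": {
  "motion": [
    [1, 0, 0, -0.08, 0, 0, 0],
    [1, 0, 0, -0.03, 0, 0, 0],
    [1, 0, 0, 0, 0, 0, 0],
    [1, 0, 0, 0, 0, 0, 0],
    [1, 0, 0, 0, 0, 0, 0]
  ]
}}

```text
time_s: 35.75
eef_pos: [0.5712, -0.2987, 0.2181]
tool_rot: [[0.983, 0.182, -0.002], [0.182, -0.983, 0.001], [-0.002, -0.002, -1.0]]
contact_force: [-0.0, 0.0, 0.0]
gripper_width: 0.998
grip_force: 0.0
```

Run:
```python
from h import *
p=snapshot('wrist');w=cloud(p)
print('stick',*comps(w,region(w,.4,.75,-.45,-.05,.058,.070),100),sep='\n ')
print('long',*comps(w,region(w,.4,.75,-.45,-.05,.045,.055),100),sep='\n ')
print('dowels',*comps(w,region(w,.4,.75,-.4,-.08,.09,.105),3),sep='\n ')
plan(.500,-.0135,107,.2)
```

```text
stick
 (np.int64(2919), array([ 0.5795, -0.2986,  0.0642]), (array([ 575. , -299.5]), array([110.3,  18. ]), 10.5))
 (np.int64(163), array([ 0.5903, -0.1383,  0.0642]), (array([ 590.2, -138. ]), array([11.5,  5.1]), 26.5))
 (np.int64(151), array([ 0.5054, -0.1532,  0.0642]), (array([ 504.2, -152.9]), array([11.9,  6.9]), 41.9))
long
 (np.int64(120), array([ 0.5901, -0.1384,  0.0502]), (array([ 590.1, -137.8]), array([11.5,  4.9]), 26.2))
 (np.int64(14006), array([ 0.5571, -0.1973,  0.0502]), (array([ 555.6, -196.6]), array([ 56.3, 190. ]), 10.3))
 (np.int64(4580), array([ 0.5834, -0.3389,  0.0501]), (array([ 582. , -339.4]), array([56.2, 62. ]), 10.6))
 (np.int64(112), array([ 0.5053, -0.1532,  0.0502]), (array([ 504.5, -152.8]), array([11.8,  6.8]), 45.3))
dowels
 (np.int64(203), array([ 0.6235, -0.3203,  0.093 ]), (array([ 623.2, -320.9]), array([10.7, 10.6]), 38.9))
 (np.int64(215), array([ 0.589 , -0.1357,  0.0929]), (array([ 588.6, -135.4]), array([10.3,  9.5]), 10.7))
 (np.int64(155), array([ 0.5033, -0.1516,  0.0927]), (array([ 502.5, -151.7]), array([11. ,  9.1]), 15.2))
 (np.int64(141), array([ 0.538 , -0.3361,  0.0928]), (array([ 537.6, -336.5]), array([ 9.7, 10.1]), 13.0))
turn deg [  0.19   0.22 173.49] frac [0.001  0.0012 0.9638] shift frac (after turn) [-0.0513  0.9781  0.0593]
turn deg [-0.14  0.12 -6.51] frac [-0.0008  0.0007 -0.0362] shift frac (after turn) [ 0.0513 -0.9781  0.0593]
j [-33.7  28.9  85.9   0.   65.4  45.8] F [ 0.1  0.5 -0.2] grip 0.0 1.002 t 35.8 [ 0.5711 -0.2986  0.2178]
```

>>> {"name": "step_arm", "arguments": {
  "motion": [
    [1, 0, 0, 0, 0, 0, -0.0362],
    [1, 0.005, -0.07, 0, 0, 0, 0],
    [1, 0.005, -0.1, 0, 0, 0, 0],
    [1, 0.005, -0.1, 0, 0, 0, 0],
    [1, 0.005, -0.1, 0, 0, 0, 0],
    [1, 0.005, -0.1, 0, 0, 0, 0],
    [1, 0.005, -0.1, 0, 0, 0, 0],
    [1, 0.005, -0.1, 0, 0, 0, 0],
    [1, 0.005, -0.1, 0, 0, 0, 0],
    [1, 0.005, -0.1, 0, 0, 0, 0]
  ]
}}

```text
time_s: 36.63
eef_pos: [0.5071, -0.0442, 0.2182]
tool_rot: [[0.956, 0.292, -0.003], [0.292, -0.956, 0.001], [-0.002, -0.002, -1.0]]
contact_force: [0.1, 0.2, -0.3]
gripper_width: 0.998
grip_force: 0.0
```

>>> {"name": "step_arm", "arguments": {
  "motion": [
    [1, 0.005, -0.08, 0.03, 0, 0, 0],
    [1, 0, -0.028, 0.03, 0, 0, 0],
    [1, 0, 0, 0, 0, 0, 0],
    [1, 0, 0, 0, 0, 0, 0],
    [1, 0, 0, 0, 0, 0, 0],
    [1, 0, 0, 0, 0, 0, 0],
    [1, 0, 0, 0, 0, 0, 0]
  ]
}}

```text
time_s: 37.22
eef_pos: [0.5013, -0.0154, 0.2018]
tool_rot: [[0.957, 0.291, 0.001], [0.291, -0.957, -0.0], [0.001, 0.0, -1.0]]
contact_force: [-0.3, 0.5, 0.2]
gripper_width: 1.001
grip_force: 0.0
```

Run:
```python
from h import *
p=snapshot('wrist');w=cloud(p)
print('sticks',*comps(w,region(w,.40,.8,-.12,.1,.008,.022),400),sep='\n ')
plan(.500,-.0135,107,.0757)
```

```text
sticks
 (np.int64(440), array([ 0.5856, -0.1145,  0.0149]), (array([ 584.9, -115.3]), array([26.5, 10.9]), 4.7))
 (np.int64(2873), array([ 0.4936, -0.0188,  0.0143]), (array([499.9, -39.3]), array([123.7,  83.9]), 8.8))
 (np.int64(485), array([0.419 , 0.0709, 0.0149]), (array([418.7,  69.8]), array([58.3, 14.3]), 75.2))
turn deg [-7.0000e-02 -4.0000e-02  1.7993e+02] frac [-4.000e-04 -2.000e-04  9.996e-01] shift frac (after turn) [0.002  0.0068 0.4205]
turn deg [ 0.02 -0.04 -0.07] frac [ 0.0001 -0.0002 -0.0004] shift frac (after turn) [-0.002  -0.0068  0.4205]
j [ -9.6  19.6 105.3  -0.   55.   63.4] F [-0.   0.4  0.4] grip 0.0 1.0 t 37.3 [ 0.5012 -0.0153  0.2018]
```

Run:
```python
from h import *
p=snapshot('wrist');w=cloud(p)
for d in models.silhouettes(p,'stick_a'):
    m=d['mask']&region(w,.40,.8,-.12,.1,.010,.018)
    if m.sum()>50: print(d['conf'],d['bbox'],m.sum(),rect(w[m]),w[m].mean(0))
m=region(w,.43,.58,-.045,.03,.0125,.0165).astype(np.uint8)
m=cv2.morphologyEx(m,cv2.MORPH_OPEN,np.ones((5,5)))
print(*comps(w,m>0,200),sep='\n')
```

```text
0.89 [300.2, 132.5, 23.1, 115.4] 2274 (array([502.2, -12.8]), array([110.2,  18. ]), 16.7) [ 0.50605334 -0.01160635  0.01412226]
(np.int64(2190), array([ 0.5057, -0.0116,  0.0141]), (array([501.8, -12.8]), array([109.4,  17.9]), 16.7))
```

>>> {"name": "step_arm", "arguments": {
  "motion": [
    [1, 0, -0.008, 0.06, 0, 0, 0.0008],
    [1, 0, 0, 0.09, 0, 0, 0],
    [0.3, 0, 0, 0.1, 0, 0, 0],
    [0, 0, 0, 0.08, 0, 0, 0],
    [0, 0, 0, 0.04, 0, 0, 0],
    [0, 0, 0, 0.02, 0, 0, 0],
    [0, 0, 0, 0, 0, 0, 0],
    [0, 0, 0, 0, 0, 0, 0],
    [0, 0, 0, 0, 0, 0, 0]
  ]
}}

```text
time_s: 38.12
eef_pos: [0.5007, -0.0121, 0.0855]
tool_rot: [[0.957, 0.29, 0.002], [0.29, -0.957, -0.0], [0.002, 0.001, -1.0]]
contact_force: [0.9, 0.1, -0.6]
gripper_width: 0.499
grip_force: 0.0
```

Run:
```python
from h import *
plan(.5005,-.013,106.8,.0757)
```

```text
turn deg [ 1.5000e-01  6.0000e-02 -1.7994e+02] frac [ 9.000e-04  4.000e-04 -9.997e-01] shift frac (after turn) [ 0.0015 -0.0026  0.0328]
turn deg [ 0.04 -0.1   0.06] frac [ 0.0002 -0.0005  0.0003] shift frac (after turn) [-0.0015  0.0026  0.0328]
j [ -9.3  30.5 110.5   0.   38.9  63.8] F [ 0.9  0.1 -0.6] grip 0.0 0.499 t 38.1 [ 0.5007 -0.0121  0.0855]
```

>>> {"name": "step_arm", "arguments": {
  "motion": [
    [0, -0.0015, 0.0026, 0.017, 0, 0, 0],
    [0, 0, 0, 0.01, 0, 0, 0],
    [0, 0, 0, 0.004, 0, 0, 0],
    [0, 0, 0, 0, 0, 0, 0],
    [-1, 0, 0, 0, 0, 0, 0],
    [-1, 0, 0, 0, 0, 0, 0],
    [-1, 0, 0, 0, 0, 0, 0],
    [-1, 0, 0, 0, 0, 0, 0],
    [-1, 0, 0, 0, 0, 0, 0],
    [-1, 0, 0, 0, 0, 0, 0]
  ]
}}

```text
time_s: 38.95
eef_pos: [0.4998, -0.0128, 0.0756]
tool_rot: [[0.957, 0.29, 0.0], [0.29, -0.957, 0.0], [0.0, 0.0, -1.0]]
contact_force: [-0.9, -0.6, 5.6]
gripper_width: 0.196
grip_force: 39.7
```

>>> {"name": "step_arm", "arguments": {
  "motion": [
    [-1, 0, 0, -0.02, 0, 0, 0],
    [-1, 0, 0, -0.06, 0, 0, 0],
    [-1, 0, 0, -0.1, 0, 0, 0],
    [-1, 0, 0, -0.1, 0, 0, 0],
    [-1, 0, 0, -0.09, 0, 0, 0],
    [-1, 0, 0, -0.05, 0, 0, 0],
    [-1, 0, 0, 0, 0, 0, 0],
    [-1, 0, 0, 0, 0, 0, 0]
  ]
}}

```text
time_s: 39.62
eef_pos: [0.5001, -0.0129, 0.2021]
tool_rot: [[0.957, 0.29, 0.002], [0.29, -0.957, -0.0], [0.002, 0.001, -1.0]]
contact_force: [-0.3, -0.6, -0.7]
gripper_width: 0.199
grip_force: 39.1
```

Run:
```python
from h import *
plan(.5496,-.1718,100.5,.2)
```

```text
turn deg [ 1.8000e-01  7.0000e-02 -1.7364e+02] frac [ 1.000e-03  4.000e-04 -9.646e-01] shift frac (after turn) [-0.0659 -0.551   0.0071]
turn deg [ 0.04 -0.12  6.36] frac [ 0.0002 -0.0007  0.0354] shift frac (after turn) [0.0659 0.551  0.0071]
j [ -9.4  19.5 105.5   0.   54.9  63.7] F [-0.3 -0.6 -0.7] grip 39.1 0.199 t 39.6 [ 0.5001 -0.0129  0.2021]
```

>>> {"name": "step_arm", "arguments": {
  "motion": [
    [-1, 0, 0, 0, 0, 0, 0.0354],
    [-1, 0.01, 0.06, 0, 0, 0, 0],
    [-1, 0.01, 0.09, 0, 0, 0, 0],
    [-1, 0.01, 0.1, 0, 0, 0, 0],
    [-1, 0.01, 0.1, 0, 0, 0, 0],
    [-1, 0.01, 0.1, 0, 0, 0, 0],
    [-1, 0.01, 0.07, 0, 0, 0, 0],
    [-1, 0.006, 0.031, 0, 0, 0, 0],
    [-1, 0, 0, 0, 0, 0, 0],
    [-1, 0, 0, 0, 0, 0, 0]
  ]
}}

```text
time_s: 40.45
eef_pos: [0.5482, -0.171, 0.1999]
tool_rot: [[0.983, 0.181, -0.003], [0.181, -0.983, 0.002], [-0.002, -0.002, -1.0]]
contact_force: [-0.9, 0.3, -0.1]
gripper_width: 0.196
grip_force: 39.1
```

>>> {"name": "step_arm", "arguments": {
  "motion": [
    [-1, 0, 0, 0.04, 0, 0, 0],
    [-1, 0, 0, 0.05, 0, 0, 0],
    [-1, 0, 0, 0.05, 0, 0, 0],
    [-1, 0, 0, 0.04, 0, 0, 0],
    [-1, 0, 0, 0.02, 0, 0, 0],
    [-1, 0, 0, 0.01, 0, 0, 0],
    [-1, 0, 0, 0, 0, 0, 0],
    [-1, 0, 0, 0, 0, 0, 0],
    [-1, 0, 0, 0, 0, 0, 0]
  ]
}}

```text
time_s: 41.2
eef_pos: [0.5496, -0.1716, 0.139]
tool_rot: [[0.983, 0.182, 0.001], [0.182, -0.983, -0.0], [0.001, 0.001, -1.0]]
contact_force: [-0.1, 0.4, -0.4]
gripper_width: 0.195
grip_force: 39.1
```

Run:
```python
from h import *
plan(.5490,-.1718,100.5,.1258)
```

```text
turn deg [ 9.0000e-02  5.0000e-02 -1.7999e+02] frac [ 5.000e-04  3.000e-04 -9.999e-01] shift frac (after turn) [ 0.0021 -0.0002  0.044 ]
turn deg [ 0.03 -0.06  0.01] frac [ 0.0002 -0.0003  0.0001] shift frac (after turn) [-0.0021  0.0002  0.044 ]
j [-24.2  29.7  98.9   0.   51.3  55.3] F [-0.1  0.4 -0.4] grip 39.1 0.195 t 41.2 [ 0.5496 -0.1716  0.139 ]
```

>>> {"name": "step_arm", "arguments": {
  "motion": [
    [-1, -0.002, 0, 0.02, 0, 0, 0],
    [-1, 0, 0, 0.016, 0, 0, 0],
    [-1, 0, 0, 0.006, 0, 0, 0],
    [-1, 0, 0, 0.002, 0, 0, 0],
    [-1, 0, 0, 0, 0, 0, 0],
    [-1, 0, 0, 0, 0, 0, 0]
  ]
}}

```text
time_s: 41.7
eef_pos: [0.5484, -0.1719, 0.1255]
tool_rot: [[0.983, 0.182, -0.0], [0.182, -0.983, 0.0], [-0.0, -0.0, -1.0]]
contact_force: [-1.9, 0.2, 8.2]
gripper_width: 0.196
grip_force: 40.0
```

>>> {"name": "step_arm", "arguments": {
  "motion": [
    [0, 0, 0, 0, 0, 0, 0],
    [0, 0, 0, 0, 0, 0, 0],
    [0, 0, 0, 0, 0, 0, 0],
    [0, 0, 0, -0.03, 0, 0, 0],
    [0, 0, 0, -0.08, 0, 0, 0],
    [0, 0, 0, -0.1, 0, 0, 0],
    [1, 0, 0, -0.08, 0, 0, 0],
    [1, 0, 0, -0.03, 0, 0, 0],
    [1, 0, 0, 0, 0, 0, 0],
    [1, 0, 0, 0, 0, 0, 0]
  ]
}}

```text
time_s: 42.53
eef_pos: [0.5486, -0.1719, 0.2212]
tool_rot: [[0.983, 0.182, 0.001], [0.182, -0.983, -0.0], [0.001, 0.0, -1.0]]
contact_force: [-0.8, -0.2, 0.0]
gripper_width: 1.0
grip_force: 0.0
```

>>> {"name": "step_arm", "arguments": {
  "motion": [
    [1, 0, 0, 0, 0, 0, 0],
    [1, 0, 0, 0, 0, 0, 0]
  ]
}}

```text
time_s: 42.7
eef_pos: [0.5477, -0.1715, 0.2195]
tool_rot: [[0.983, 0.182, -0.003], [0.182, -0.983, 0.001], [-0.002, -0.002, -1.0]]
contact_force: [0.1, 0.4, -0.2]
gripper_width: 1.002
grip_force: 0.0
```

Run:
```python
from h import *
p=snapshot('wrist');w=cloud(p);save(p,'w7.png')
print('stick',*comps(w,region(w,.4,.75,-.45,-.05,.058,.070),300),sep='\n ')
print('long',*comps(w,region(w,.4,.75,-.45,-.05,.045,.055),300),sep='\n ')
print('dowels',*comps(w,region(w,.4,.75,-.4,-.08,.09,.105),3),sep='\n ')
p=snapshot('top');w=cloud(p)
print('boards top',*comps(w,region(w,.35,.8,.1,.5,.018,.032),200),sep='\n ')
plan(.5885,.172,98.3,.2)
```

```text
stick
 (np.int64(2882), array([ 0.5555, -0.1712,  0.0641]), (array([ 551.3, -172. ]), array([109.5,  18. ]), 10.4))
 (np.int64(3351), array([ 0.5792, -0.2971,  0.0637]), (array([ 575. , -299.1]), array([110. ,  19.2]), 10.3))
long
 (np.int64(8558), array([ 0.5651, -0.2381,  0.0502]), (array([ 573.4, -238.3]), array([110.6, 121.6]), 1.6))
 (np.int64(4394), array([ 0.5455, -0.1333,  0.0501]), (array([ 543.9, -133.3]), array([55.4, 60. ]), 10.5))
 (np.int64(3933), array([ 0.5841, -0.3424,  0.0501]), (array([ 582.6, -343. ]), array([55.8, 55.4]), 10.4))
dowels
 (np.int64(202), array([ 0.5888, -0.1345,  0.093 ]), (array([ 588.4, -134.3]), array([10.8, 10.3]), 53.8))
 (np.int64(217), array([ 0.6231, -0.319 ,  0.0929]), (array([ 623.3, -319.4]), array([ 9.4, 10.4]), 54.3))
 (np.int64(143), array([ 0.5034, -0.1501,  0.0928]), (array([ 502.8, -150.1]), array([10.2,  9.3]), 85.5))
 (np.int64(147), array([ 0.5374, -0.3352,  0.0929]), (array([ 536.7, -335.7]), array([9.8, 8.9]), 6.4))
boards top
 (np.int64(1100), array([0.5881, 0.17  , 0.0235]), (array([590.2, 170.4]), array([211.6,  56.4]), 8.5))
turn deg [-2.0000e-01 -1.4000e-01 -1.7781e+02] frac [-1.100e-03 -8.000e-04 -9.878e-01] shift frac (after turn) [-0.2992  1.1136  0.0655]
turn deg [-0.09  0.13  2.19] frac [-0.0005  0.0007  0.0122] shift frac (after turn) [ 0.2992 -1.1136  0.0655]
j [-24.3  23.6  95.1   0.   61.4  55.2] F [-0.2 -0.4  0.3] grip 0.0 0.997 t 42.8 [ 0.5479 -0.1715  0.2197]
```

View pics/w7.png

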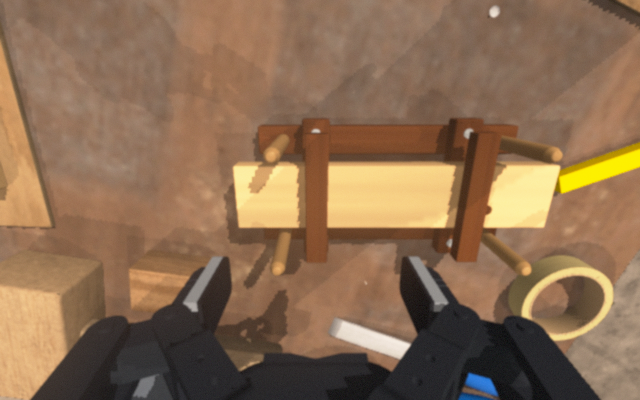

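The sticks lie square across the long board at (316,195) and (474,197), above the bearers. Next I go back to the ply for the short board.

>>> {"name": "step_arm", "arguments": {
  "motion": [
    [1, 0.025, -0.07, 0, 0, 0, 0.0122],
    [1, 0.025, -0.1, 0, 0, 0, 0],
    [1, 0.025, -0.1, 0, 0, 0, 0],
    [1, 0.025, -0.1, 0, 0, 0, 0],
    [1, 0.025, -0.1, 0, 0, 0, 0],
    [1, 0.025, -0.1, 0, 0, 0, 0],
    [1, 0.025, -0.1, 0, 0, 0, 0],
    [1, 0.025, -0.1, 0, 0, 0, 0],
    [1, 0.025, -0.1, 0, 0, 0, 0],
    [1, 0.025, -0.1, 0, 0, 0, 0]
  ]
}}

```text
time_s: 43.63
eef_pos: [0.5796, 0.1286, 0.2202]
tool_rot: [[0.99, 0.144, -0.002], [0.144, -0.99, -0.0], [-0.002, -0.0, -1.0]]
contact_force: [-0.3, -0.5, -0.2]
gripper_width: 1.001
grip_force: 0.0
```

>>> {"name": "step_arm", "arguments": {
  "motion": [
    [1, 0.025, -0.09, 0, 0, 0, 0],
    [1, 0.024, -0.05, 0, 0, 0, 0],
    [1, 0, -0.0136, 0, 0, 0, 0],
    [1, 0, 0, 0, 0, 0, 0],
    [1, 0, 0, 0, 0, 0, 0],
    [1, 0, 0, 0, 0, 0, 0],
    [1, 0, 0, 0, 0, 0, 0],
    [1, 0, 0, 0, 0, 0, 0]
  ]
}}

```text
time_s: 44.3
eef_pos: [0.5879, 0.1736, 0.2211]
tool_rot: [[0.99, 0.143, -0.0], [0.143, -0.99, -0.0], [-0.0, 0.0, -1.0]]
contact_force: [0.1, -0.4, 0.7]
gripper_width: 0.999
grip_force: 0.0
```

Run:
```python
from h import *
p=snapshot('wrist');w=cloud(p)
print('short',*comps(w,region(w,.40,.8,.08,.3,.019,.03),600),sep='\n ')
plan(.5890,.172,98.3,.083)
```

```text
short
 (np.int64(12939), array([0.6042, 0.1737, 0.0242]), (array([591.4, 171.8]), array([209.2,  56.1]), 8.4))
turn deg [ 1.0000e-02 -0.0000e+00  1.7992e+02] frac [ 1.000e-04 -0.000e+00  9.996e-01] shift frac (after turn) [-0.0027 -0.0065  0.4606]
turn deg [ 0.    0.01 -0.08] frac [ 0.      0.     -0.0004] shift frac (after turn) [0.0027 0.0065 0.4606]
j [10.  26.3 90.1 -0.  63.6 91.8] F [-0.   0.3 -0.2] grip 0.0 0.999 t 44.4 [0.5879 0.1738 0.2212]
```

>>> {"name": "step_arm", "arguments": {
  "motion": [
    [1, 0.0045, 0.0067, 0.06, 0, 0, 0],
    [1, 0, 0, 0.1, 0, 0, 0],
    [1, 0, 0, 0.1, 0, 0, 0],
    [1, 0, 0, 0.1, 0, 0, 0],
    [1, 0, 0, 0.06, 0, 0, 0],
    [1, 0, 0, 0.03, 0, 0, 0],
    [1, 0, 0, 0.008, 0, 0, 0],
    [1, 0, 0, 0, 0, 0, 0],
    [1, 0, 0, 0, 0, 0, 0],
    [1, 0, 0, 0, 0, 0, 0]
  ],
  "grip_force": 50
}}

```text
time_s: 45.18
eef_pos: [0.5907, 0.1731, 0.0853]
tool_rot: [[0.99, 0.144, 0.003], [0.144, -0.99, 0.001], [0.003, -0.0, -1.0]]
contact_force: [0.1, 0.1, 0.8]
gripper_width: 0.999
grip_force: 0.0
```

>>> {"name": "step_arm", "arguments": {
  "motion": [
    [1, 0, 0, 0.003, 0, 0, 0],
    [-1, 0, 0, 0, 0, 0, 0],
    [-1, 0, 0, 0, 0, 0, 0],
    [-1, 0, 0, 0, 0, 0, 0],
    [-1, 0, 0, 0, 0, 0, 0],
    [-1, 0, 0, 0, 0, 0, 0],
    [-1, 0, 0, 0, 0, 0, 0],
    [-1, 0, 0, 0, 0, 0, 0]
  ]
}}

```text
time_s: 45.85
eef_pos: [0.5898, 0.1731, 0.0836]
tool_rot: [[0.99, 0.144, 0.001], [0.144, -0.99, 0.0], [0.001, -0.0, -1.0]]
contact_force: [-0.4, -0.1, 5.3]
gripper_width: 0.64
grip_force: 52.6
```

>>> {"name": "step_arm", "arguments": {
  "motion": [
    [-1, 0, 0, -0.01, 0, 0, 0],
    [-1, 0, 0, -0.03, 0, 0, 0],
    [-1, 0, 0, -0.06, 0, 0, 0],
    [-1, 0, 0, -0.09, 0, 0, 0],
    [-1, 0, 0, -0.1, 0, 0, 0],
    [-1, 0, 0, -0.1, 0, 0, 0],
    [-1, 0, 0, -0.06, 0, 0, 0],
    [-1, 0, 0, -0.02, 0, 0, 0],
    [-1, 0, 0, 0, 0, 0, 0],
    [-1, 0, 0, 0, 0, 0, 0]
  ]
}}

```text
time_s: 46.68
eef_pos: [0.589, 0.1729, 0.2233]
tool_rot: [[0.99, 0.144, -0.001], [0.144, -0.99, -0.0], [-0.001, -0.0, -1.0]]
contact_force: [0.2, -0.4, -1.6]
gripper_width: 0.636
grip_force: 53.3
```

Run:
```python
from h import *
plan(.5610,-.2358,10.55,.23)
```

```text
turn deg [-4.000e-02  3.000e-02 -9.226e+01] frac [-2.000e-04  2.000e-04 -5.125e-01] shift frac (after turn) [-1.3221 -0.3412 -0.0222]
turn deg [3.000e-02 4.000e-02 8.774e+01] frac [2.000e-04 2.000e-04 4.875e-01] shift frac (after turn) [ 1.3221  0.3412 -0.0222]
j [ 9.9 26.2 89.8  0.  64.  91.6] F [ 0.2 -0.4 -1.6] grip 53.3 0.636 t 46.7 [0.589  0.1729 0.2233]
```

>>> {"name": "step_arm", "arguments": {
  "motion": [
    [-1, 0, 0, -0.022, 0, 0, -0.0366],
    [-1, 0, 0, 0, 0, 0, -0.0366],
    [-1, 0, 0, 0, 0, 0, -0.0366],
    [-1, 0, 0, 0, 0, 0, -0.0366],
    [-1, 0, 0, 0, 0, 0, -0.0366],
    [-1, 0, 0, 0, 0, 0, -0.0366],
    [-1, 0, 0, 0, 0, 0, -0.0366],
    [-1, 0, 0, 0, 0, 0, -0.0366],
    [-1, 0, 0, 0, 0, 0, -0.0366],
    [-1, 0, 0, 0, 0, 0, -0.0366]
  ]
}}

```text
time_s: 47.52
eef_pos: [0.5882, 0.1727, 0.2278]
tool_rot: [[0.267, 0.964, -0.005], [0.964, -0.267, -0.001], [-0.002, -0.004, -1.0]]
contact_force: [-1.1, -0.2, -1.5]
gripper_width: 0.638
grip_force: 53.2
```

>>> {"name": "step_arm", "arguments": {
  "motion": [
    [-1, 0, 0, 0, 0, 0, -0.0366],
    [-1, 0, 0, 0, 0, 0, -0.0366],
    [-1, 0, 0, 0, 0, 0, -0.0366],
    [-1, 0, 0, 0, 0, 0, -0.0366],
    [-1, -0.06, -0.0228, 0, 0, 0, 0],
    [-1, -0.09, -0.0228, 0, 0, 0, 0],
    [-1, -0.1, -0.0228, 0, 0, 0, 0],
    [-1, -0.1, -0.0228, 0, 0, 0, 0],
    [-1, -0.1, -0.0228, 0, 0, 0, 0],
    [-1, -0.1, -0.0228, 0, 0, 0, 0]
  ]
}}

```text
time_s: 48.35
eef_pos: [0.5778, 0.0021, 0.2281]
tool_rot: [[-0.183, 0.983, -0.004], [0.983, 0.183, 0.001], [0.001, -0.004, -1.0]]
contact_force: [0.2, -0.1, -1.1]
gripper_width: 0.637
grip_force: 53.2
```

>>> {"name": "step_arm", "arguments": {
  "motion": [
    [-1, -0.1, -0.0228, 0, 0, 0, 0],
    [-1, -0.1, -0.0228, 0, 0, 0, 0],
    [-1, -0.1, -0.0228, 0, 0, 0, 0],
    [-1, -0.1, -0.0228, 0, 0, 0, 0],
    [-1, -0.1, -0.0228, 0, 0, 0, 0],
    [-1, -0.1, -0.0228, 0, 0, 0, 0],
    [-1, -0.09, -0.0228, 0, 0, 0, 0],
    [-1, -0.06, -0.0228, 0, 0, 0, 0],
    [-1, -0.022, -0.0228, 0, 0, 0, 0],
    [-1, 0, 0, 0, 0, 0, 0]
  ]
}}

```text
time_s: 49.18
eef_pos: [0.5593, -0.2367, 0.2283]
tool_rot: [[-0.18, 0.984, -0.004], [0.984, 0.18, 0.002], [0.002, -0.003, -1.0]]
contact_force: [0.2, 0.7, -1.9]
gripper_width: 0.642
grip_force: 53.2
```

>>> {"name": "step_arm", "arguments": {
  "motion": [
    [-1, 0, 0, 0, 0, 0, 0],
    [-1, 0, 0, 0, 0, 0, 0],
    [-1, 0, 0, 0, 0, 0, 0],
    [-1, 0, 0, 0, 0, 0, 0]
  ]
}}

```text
time_s: 49.52
eef_pos: [0.5613, -0.2344, 0.2303]
tool_rot: [[-0.184, 0.983, -0.0], [0.983, 0.184, 0.0], [0.0, -0.0, -1.0]]
contact_force: [-0.3, -0.4, -1.6]
gripper_width: 0.635
grip_force: 53.2
```

Run:
```python
from h import *
plan(.5607,-.2351,10.55,.1445)
```

```text
turn deg [-0.   -0.03  0.06] frac [-0.     -0.0002  0.0003] shift frac (after turn) [-0.0019 -0.0025  0.286 ]
turn deg [ 4.0000e-02 -1.0000e-02 -1.7994e+02] frac [ 2.000e-04 -0.000e+00 -9.997e-01] shift frac (after turn) [0.0019 0.0025 0.286 ]
j [-29.2  25.4  90.2   0.   64.5 -39.8] F [-0.3 -0.4 -1.6] grip 53.2 0.635 t 49.5 [ 0.5613 -0.2344  0.2303]
```

>>> {"name": "step_arm", "arguments": {
  "motion": [
    [-1, -0.0019, -0.0025, 0.05, 0, 0, 0],
    [-1, 0, 0, 0.08, 0, 0, 0],
    [-1, 0, 0, 0.07, 0, 0, 0],
    [-1, 0, 0, 0.045, 0, 0, 0],
    [-1, 0, 0, 0.02, 0, 0, 0],
    [-1, 0, 0, 0.01, 0, 0, 0],
    [-1, 0, 0, 0, 0, 0, 0],
    [-1, 0, 0, 0, 0, 0, 0],
    [-1, 0, 0, 0, 0, 0, 0]
  ]
}}

```text
time_s: 50.27
eef_pos: [0.5613, -0.2366, 0.149]
tool_rot: [[-0.183, 0.983, 0.002], [0.983, 0.183, -0.001], [-0.001, 0.002, -1.0]]
contact_force: [0.3, 0.3, -0.6]
gripper_width: 0.638
grip_force: 53.2
```

Run:
```python
from h import *
plan(.5607,-.2351,10.55,.1417)
```

```text
turn deg [ 0.09  0.07 -0.01] frac [ 0.0005  0.0004 -0.0001] shift frac (after turn) [ 0.0053 -0.0009  0.0243]
turn deg [ 1.1000e-01 -1.4000e-01  1.7999e+02] frac [ 6.000e-04 -8.000e-04  9.999e-01] shift frac (after turn) [-0.0053  0.0009  0.0243]
j [-29.4  31.   94.2   0.   54.7 -39.9] F [ 0.3  0.3 -0.6] grip 53.2 0.638 t 50.3 [ 0.5613 -0.2366  0.149 ]
```

>>> {"name": "step_arm", "arguments": {
  "motion": [
    [-1, 0.005, -0.001, 0.011, 0, 0, 0],
    [-1, 0, 0, 0.008, 0, 0, 0],
    [-1, 0, 0, 0.004, 0, 0, 0],
    [-1, 0, 0, 0, 0, 0, 0],
    [-1, 0, 0, 0, 0, 0, 0],
    [-1, 0, 0, 0, 0, 0, 0]
  ]
}}

```text
time_s: 50.77
eef_pos: [0.56, -0.2349, 0.1417]
tool_rot: [[-0.183, 0.983, 0.0], [0.983, 0.183, 0.0], [0.0, 0.0, -1.0]]
contact_force: [-2.0, 2.0, 5.9]
gripper_width: 0.639
grip_force: 53.9
```

Run:
```python
from h import *
plan(.5607,-.2351,10.55,.1417)
```

```text
turn deg [ 0.02 -0.   -0.03] frac [ 0.0001 -0.     -0.0001] shift frac (after turn) [-0.0011  0.0023 -0.0002]
turn deg [-0.0000e+00 -3.0000e-02  1.7997e+02] frac [-0.000e+00 -2.000e-04  9.999e-01] shift frac (after turn) [ 0.0011 -0.0023 -0.0002]
j [-29.3  31.5  94.6   0.   53.9 -39.8] F [-2.   2.   5.9] grip 53.9 0.639 t 50.8 [ 0.56   -0.2349  0.1417]
```

The board is seated, so I open, retreat and check.

>>> {"name": "step_arm", "arguments": {
  "motion": [
    [1, 0, 0, 0, 0, 0, 0],
    [1, 0, 0, 0, 0, 0, 0],
    [1, 0, 0, 0, 0, 0, 0],
    [1, 0, 0, 0, 0, 0, 0],
    [1, 0, 0, -0.03, 0, 0, 0],
    [1, 0, 0, -0.07, 0, 0, 0],
    [1, 0, 0, -0.1, 0, 0, 0],
    [1, 0, 0, -0.1, 0, 0, 0],
    [1, 0, 0, -0.05, 0, 0, 0],
    [1, 0, 0, -0.02, 0, 0, 0]
  ]
}}

```text
time_s: 51.6
eef_pos: [0.5614, -0.2358, 0.2559]
tool_rot: [[-0.183, 0.983, 0.005], [0.983, 0.183, -0.003], [-0.004, 0.005, -1.0]]
contact_force: [0.6, -0.5, 0.0]
gripper_width: 1.0
grip_force: 0.0
```

>>> {"name": "step_arm", "arguments": {
  "motion": [
    [1, 0, 0, 0, 0, 0, 0],
    [1, 0, 0, 0, 0, 0, 0],
    [1, 0, 0, 0, 0, 0, 0],
    [1, 0, 0, 0, 0, 0, 0],
    [1, 0, 0, 0, 0, 0, 0]
  ]
}}

```text
time_s: 52.02
eef_pos: [0.5593, -0.2346, 0.2506]
tool_rot: [[-0.183, 0.983, -0.002], [0.983, 0.183, 0.001], [0.002, -0.002, -1.0]]
contact_force: [-0.2, -0.6, 0.2]
gripper_width: 1.002
grip_force: 0.0
```

Run:
```python
from h import *
p=snapshot('wrist');w=cloud(p);save(p,'w8.png')
print('short',*comps(w,region(w,.4,.75,-.45,-.05,.077,.087),300),sep='\n ')
print('stick',*comps(w,region(w,.4,.75,-.45,-.05,.058,.070),100),sep='\n ')
print('long',*comps(w,region(w,.4,.75,-.45,-.05,.045,.055),300),sep='\n ')
print('longall',rect(w[region(w,.5,.65,-.45,-.05,.048,.053)]))
print('dowels',*comps(w,region(w,.4,.75,-.4,-.08,.09,.105),3),sep='\n ')
```

```text
short
 (np.int64(15613), array([ 0.5588, -0.2211,  0.0823]), (array([ 561.4, -235.2]), array([ 56.2, 209.6]), 10.5))
stick
 (np.int64(623), array([ 0.5084, -0.179 ,  0.0642]), (array([ 508.4, -179. ]), array([24.2, 17.3]), 10.3))
 (np.int64(674), array([ 0.5917, -0.1636,  0.0642]), (array([ 591.8, -163.6]), array([26. , 17.3]), 10.3))
 (np.int64(434), array([ 0.532 , -0.3049,  0.0637]), (array([ 532.1, -306. ]), array([23.7, 17.9]), 10.4))
 (np.int64(494), array([ 0.6154, -0.2894,  0.0637]), (array([ 615.7, -290.6]), array([26.4, 17.8]), 10.7))
long
 (np.int64(2355), array([ 0.54  , -0.1161,  0.0502]), (array([ 540. , -116.1]), array([56., 26.]), 10.3))
longall (array([ 563.3, -236.2]), array([107.3, 270.3]), 10.4)
dowels
 (np.int64(188), array([ 0.502 , -0.1498,  0.0931]), (array([ 501.8, -150. ]), array([10.3, 10.8]), 6.4))
 (np.int64(188), array([ 0.5874, -0.1339,  0.093 ]), (array([ 588. , -133.8]), array([10.6, 10.9]), 28.3))
 (np.int64(97), array([ 0.5365, -0.3345,  0.0929]), (array([ 536.5, -335.1]), array([10.2,  8.9]), 8.1))
 (np.int64(97), array([ 0.6219, -0.3186,  0.0929]), (array([ 622. , -318.9]), array([10.6,  8.2]), 21.1))
```

View pics/w8.png

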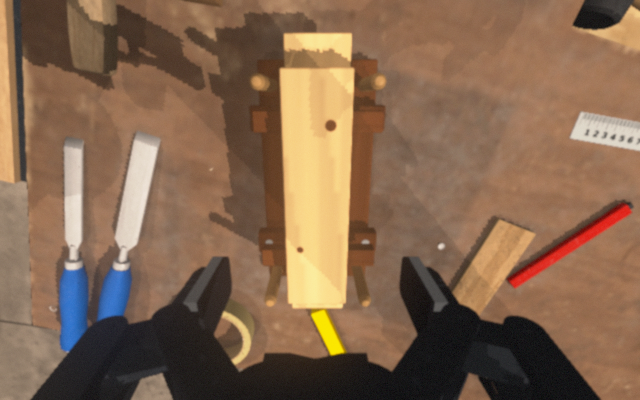

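The short board lies flat on the sticks at (318,185), within about 1 mm of the stand centre and in line with the long board. Nothing is touching the gripper.

```bash
python3 -c "
from workcell import job
print(job.hand_in())"
```

```text
the job is handed in; nothing more can be done
None
```

I swapped the boards and handed the job in at about 52 s: the long board is on the bearers, a stick is across it above each bearer, and the short board is on top in line, each measured within about 2 mm of centre; I did not go near the two blocks.

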